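Load the tofu press with its weights and lock the carrying catch

TASK

Get the tofu press ready to be carried to the fridge: draw its carrying catch fully back, then tip each steel weight out of the fitted tray by pressing the end that lies over the finger dip, and stack every weight that is there flat on the three studs of the press. Then slide the catch fully home over them; leave the mug, the tin and the garlic where they stand.

Things in the scene. Friction and masses are not known exactly. Their poses are not given: they have to be found in the camera images.
- tray: fixed dark wooden tray, 144 x 279 x 45 mm, origin under its middle, x away from the robot at yaw 0. Four wells side by side, centres at y +100.5, +33.5, -33.5, -100.5; each 112 x 54 mm, its floor 31.5 mm up, so a weight lies flush with the tray's top (0.5 mm below), 1 mm play all round. The -x half of a well's floor (from x -0.8) slopes down at 30 degrees towards -x: the finger dip.
- dip_1 (a point): in the leftmost well (y +100.5), level with the tray's top, 43 mm to the -x side of the well's middle: press the weight here straight down (1 to 3 N) until the fingertips are 12 mm or more below the tray's top, and it rocks onto the slope and stays so, tilted 30 degrees, its +x end lifted 27 mm, where its sides stand clear of the tray and can be gripped across the 52 mm.
- dip_2 (a point): the same point of the second well (y +33.5); the tray's -x wall has a 40 mm wide scoop at each of these points
- dip_3 (a point): the same point of the third well (y -33.5)
- dip_4 (a point): the same point of the fourth well (y -100.5)
- weight_1: equal dark steel weight plate (leftmost well at first), absent in some runs: 110 x 52 x 13 mm, 0.36 to 0.54 kg, both faces alike; origin in its middle, x along its length, y across. Three 12.5 mm through holes: at x +36, y 0 and at x -36, y +15 and -15. At first flush in its well, x the same way as the tray's, its -x end over the finger dip.
- weight_2: equal dark steel weight plate (second well at first), absent in some runs: 110 x 52 x 13 mm, 0.36 to 0.54 kg, both faces alike; origin in its middle, x along its length, y across. Three 12.5 mm through holes: at x +36, y 0 and at x -36, y +15 and -15. At first flush in its well, x the same way as the tray's, its -x end over the finger dip.
- weight_3: equal dark steel weight plate (third well at first), absent in some runs: 110 x 52 x 13 mm, 0.36 to 0.54 kg, both faces alike; origin in its middle, x along its length, y across. Three 12.5 mm through holes: at x +36, y 0 and at x -36, y +15 and -15. At first flush in its well, x the same way as the tray's, its -x end over the finger dip.
- weight_4: equal dark steel weight plate (fourth well at first), absent in some runs: 110 x 52 x 13 mm, 0.36 to 0.54 kg, both faces alike; origin in its middle, x along its length, y across. Three 12.5 mm through holes: at x +36, y 0 and at x -36, y +15 and -15. At first flush in its well, x the same way as the tray's, its -x end over the finger dip.
- press: fixed tofu press, origin on the worktop under the middle of its studs. White base 224 x 112 mm, x -140 to +84; steel mould 142 x 92 mm up to z 52; on it a white follower 102 x 44 mm, its flat top at z 70 with three 9 mm studs, 61 mm tall: at x +36, y 0 and at x -36, y +15 and -15, as the holes of the weights, whose x goes the same way. A post at x -130 to -80 carries the catch.
- single_stud (a point): tip of the single stud (press x +36); the last 8 mm of all three studs taper to 3 mm
- stud_base (a point): middle of the follower's top, between the feet of the studs, axes as the press's: the middle of a seated weight lies 6.5 mm above it, of the second 19.5, of the third 32.5, of the fourth 45.5
- catch (a joint): carrying catch, a steel bolt 28 mm wide and 6 mm thick in a channel on the post, that slides along the press's x; 0 = fully home (its end at press x -42, reaching 13 mm over the ends of the weights, underside at press z 124.5, so no weight can be put on), 0.034 m = fully back towards -x, clear of the weights. It stays where it is left; about 3 N move it.
- catch_knob (a point): middle of the black ribbed grip on the catch, 26 mm along the press's x, 18 mm across, 26 mm tall (13 mm above and below this point); moves with the catch
- mug: orange mug, 101 mm tall, bystander, left standing
- tin: green food tin, 57 mm across, 72 mm tall, bystander, left standing
- garlic: garlic bulb, 60 mm, bystander, left lying

How it is judged:
On the way, in this order (a step that is already met when the one before it is completed fails the run):
1. the catch is drawn fully back (value of joint catch above 0.031 m), for 0.2 s.
2. every weight lies flat on the studs, the catch still back (horizontal distance between each of weight_1, weight_2, weight_3, weight_4 and stud_base below 0.005 m and z of weight_1 in the frame of stud_base between 0.003 and 0.0495 m and angle between the z axis of each of weight_1, weight_2, weight_3, weight_4 and the z axis of press, either way round below 0.06 rad and angle between the x axis of each of weight_1, weight_2, weight_3, weight_4 and the x axis of press, either way round below 0.1 rad and z of weight_2 in the frame of stud_base between 0.003 and 0.0495 m and z of weight_3 in the frame of stud_base between 0.003 and 0.0495 m and z of weight_4 in the frame of stud_base between 0.003 and 0.0495 m and value of joint catch above 0.024 m), for 0.3 s.
At the end, for the whole second after the job is handed in: Every weight that is there lies flat on the studs (middle within 5 mm of the stud pattern's, no higher than a stack of four, within 0.06 rad of level), at rest, and the catch is home within 3 mm (horizontal distance between each of weight_1, weight_2, weight_3, weight_4 and stud_base below 0.005 m and z of weight_1 in the frame of stud_base between 0.003 and 0.0495 m and angle between the z axis of each of weight_1, weight_2, weight_3, weight_4 and the z axis of press, either way round below 0.06 rad and angle between the x axis of each of weight_1, weight_2, weight_3, weight_4 and the x axis of press, either way round below 0.1 rad and z of weight_2 in the frame of stud_base between 0.003 and 0.0495 m and z of weight_3 in the frame of stud_base between 0.003 and 0.0495 m and z of weight_4 in the frame of stud_base between 0.003 and 0.0495 m and linear speed of each of weight_1, weight_2, weight_3, weight_4 below 0.02 m/s and value of joint catch below 0.003 m); the robot touches nothing.
It fails at once if a bystander is knocked over or pushed away (moved 4 cm) (distance of any of mug, tin, garlic from where it was at the start of the episode above 0.04 m).
Of weight_1, weight_2, weight_3, weight_4 only 3 to 4 are there at a start; the rules pass over those that are not, and their reading is None.
At some moment in a run one of weight_1, weight_2, weight_3, weight_4 may be knocked a few centimetres aside while the robot is not near it.
Once in a run the grip may slacken for a moment while it holds something.
It also fails if it takes over 210 s, if anything falls off the work surface, if the arm or the gripper's body presses on something with over 40 N, if the wrist force passes 120 N, or if a joint passes its speed limit or range.

ROBOT

A 6-joint arm with a two-finger parallel gripper is mounted at the origin on a cart in front of the work surface, level with it; the furniture and walls round the work are solid. World frame = base frame: x ahead of the robot, y to its left, z up, the work surface at z = 0. Lengths are in m, angles in rad, forces in N, time in s.
With the tool pointing down it reaches from about 0.25 to 0.725 m from the base axis. Payload 4 kg.
Tool frame: the origin (TCP) lies at the centre of the arm's flange, where the gripper is bolted on; the fingertips stand 173 mm ahead of it and the grasp point (between the pads) lies 155 mm ahead of it; z points along the fingers, y is the line along which they close (so a half turn about z gives the same grasp; the last joint's range is limited). The gripper opens to 85 mm and grips with 20 to 120 N. Pads are 22 mm wide; open, the fingers measure 114 mm over their backs; the gripper's body (76 mm by 85 mm) begins 54 mm behind the grasp point. The pads swing forward as they close: fully open they stand 13 mm farther back than shut.
Start: joints at [-1.339, 0.241, 0.005, 1.335, 0, 1.571], TCP at [0.115, -0.487, 0.405] pointing down, gripper open.
Joint ranges: [-2.72, 2.72], [-1.05, 1.87], [-1.09, 1.28], [-1.99, 2.15], [-1.42, 1.44], [-3.14, 3.14]. Speed limits (rad/s): [2.79, 2.79, 3.14, 3.14, 3.14, 3.14].

INTERFACE

Orientations are given as a unit quaternion [x, y, z, w].
In Python, from bench import robot, viewer gives the robot as it stands.
- The arm moves only by the tool drive_tool, never from a script. Its argument "motion" is text: rows parted by semicolons, each of 6 numbers parted by spaces: the shift along the world's x, y, z in units of 30 mm (1.0 is 30 mm), then the turn, a rotation vector about the world's x, y, z in units of 8 degrees (1.0 is 8 degrees). In form: dx dy dz wx wy wz; .... A call has 1 to 20 rows; each row shifts and turns the commanded pose from where the row before left it; what a row does not reach is not made up. A row lasts 1/10 s, in which the tool goes at most 50 mm and 8.59 degrees, less where a joint would pass 70% of its speed; a pose out of reach is approached as far as the arm can. A call is refused whole if a number of a shift passes 1 or a number of a turn 1, either way. A call with a gripper value outside its range is refused whole. "fingers" is the opening, from 0 (shut) to 1 (fully open), set as the call begins (left out, the last holds). The fingers move at their own pace and stop on an object; "force" is the grip in N (left out, the last holds). Time passes only in rows, so rows that do not move let the fingers close. It gives the time, the measured TCP pose, the force, the opening and the grip force at its end, in the units of the state.
- robot.sense(): the state, without advancing time (a new reading comes with each control period).
- viewer.read_camera(name): name is "scene" or "top" or "wrist"; returns a dict with "color" (420x560x3 uint8, red, green, blue), "intrinsics" (3x3 intrinsics, pixels), "R" (3x3) and "t" (3): a world point X has camera coordinates R X + t. Camera axes: x right, y down, z forward; pixel columns grow to the right and rows downward; lengths in m; the calibration is good to about 2 mm. A picture is of the moment at which its call begins. There is no depth.
- robot.hand_in(): hands the job in; it is judged then, once.
Trained networks look in a picture, given as the dict that the camera call returned (one of the last four; its "shot" number tells which), for a name from the list of things; names that differ only in an ending like _2 or _b are one class to them, and where a whole thing is asked for, a point or a joint stands for the part that bears it (a point fixed in the world has none). Each returns a list of dicts, best first, with "conf" (0 to 1); they miss things now and then, are a little off and sometimes report something else, mostly with a low value. They report only what shows in the picture. A call takes as long as a camera call.
- viewer.masks_of(picture, query): "mask" (420x560 bool, what is visible of it) and "uv" ([column, row] in pixels, amid what is visible of it).
- viewer.tip_of(picture, query): "uv" ([column, row] in pixels: a listed point, or the origin of a listed thing).
The state is a dict: "time_s": time; "joint_positions": joint angles; "joint_velocities": joint speeds; "joint_torque": joint torques, N m; "tool_pos": TCP position; "tcp_rot": TCP orientation; "ft_force": force on the tool from outside, world axes, zero at the start; "moment": the same for the moment, N m; "width": finger opening in m; "gripper_force": force on a finger pad.
Only numpy, scipy, OpenCV 4.12 (cv2) and the standard library are available. Lean on these libraries where they do the work, as an engineer would, in place of code of your own. Each camera call takes 0.05 s, during which the arm holds its last target. There are 200 camera calls.

## Working session

There is one attempt and no reset: what is moved stays moved. The work goes in short steps, Python scripts to look and compute and a tool call to move; the robot and the scene stay as the last step left them, time stands still between calls to the robot, and variables do not carry over. Pictures are saved under pics/ and viewed, at most 14 in all, crops included, and the job is handed in when it is done.

Besides the shell and the picture viewer there is one more tool, called after "Call:" as name(argument=value, ...), one argument or row to a line, values as JSON. drive_tool: Moves the arm, as the interface text tells. Its arguments: {"type":"object","properties":{"motion":{"type":"string"},"fingers":{"type":"number"},"force":{"type":"number"}},"required":["motion"]}

```bash
mkdir -p pics; ls
cat > h.py <<'E'
import numpy as np, cv2
from scipy.spatial.transform import Rotation as Ro
from bench import robot, viewer
def shot(n,f=None):
    p=viewer.read_camera(n)
    if f: cv2.imwrite('pics/'+f,p['color'][:,:,::-1])
    return p
def ray(p,uv):
    d=np.linalg.inv(p['intrinsics'])@np.array([uv[0],uv[1],1.]); R=p['R']
    return -R.T@p['t'], R.T@d
def at(p,uv,z):
    c,d=ray(p,uv); return c+d*(z-c[2])/d[2]
def proj(p,X):
    X=np.atleast_2d(X); c=X@p['R'].T+p['t']; c=c@p['intrinsics'].T; return c[:,:2]/c[:,2:]
E
python3 - <<'E'
from h import *
np.set_printoptions(precision=4,suppress=True)
s=robot.sense(); print(s)
a=shot('top','t0.png'); b=shot('scene','s0.png')
for n,p in(('top',a),('scene',b)):
    print(n,'cam',-p['R'].T@p['t'])
    for q in ['dip_1','single_stud','stud_base','catch_knob','weight_1','tray','press','mug','tin','garlic']:
        print(q,[(np.round(d['uv'],1).tolist(),round(d['conf'],2)) for d in viewer.tip_of(p,q)][:5])
cv2.imwrite('pics/both.png',np.hstack([cv2.resize(x['color'],(800,600))[:,:,::-1] for x in (a,)]))
E
```

```text
pics
{'time_s': 0.0, 'joint_positions': array([-1.339 ,  0.2414,  0.0037,  1.3352,  0.    ,  1.5708]), 'joint_velocities': array([ 0.0001, -0.0005,  0.0006, -0.0004, -0.0007,  0.0002]), 'joint_torque': array([ -0.0002, -37.2315,  25.2409,   0.0171,  -0.0001,  -0.    ]), 'tool_pos': array([ 0.1148, -0.4864,  0.4038]), 'tcp_rot': array([ 0.9933,  0.1156, -0.0001, -0.001 ]), 'ft_force': array([0.0964, 0.4233, 0.0382]), 'moment': array([-0.0199,  0.0512,  0.0441]), 'gripper_force': 0.0, 'width': 0.085236695365956}
top cam [0.556  0.0307 0.9444]
dip_1 [([303.9, 228.3], 0.9), ([393.0, 248.4], 0.86), ([337.9, 238.5], 0.85), ([363.7, 242.2], 0.83)]
single_stud [([185.3, 227.6], 0.9)]
stud_base [([203.2, 234.7], 0.57), ([183.3, 228.4], 0.3)]
catch_knob [([245.2, 259.1], 0.71)]
weight_1 [([339.6, 216.8], 0.9), ([394.0, 225.1], 0.86), ([367.9, 222.0], 0.77), ([308.7, 209.8], 0.72)]
tray [([351.2, 222.0], 0.7)]
press [([212.1, 231.8], 0.9), ([204.7, 232.9], 0.18)]
mug [([183.3, 162.3], 0.72), ([394.7, 245.6], 0.17)]
tin [([280.3, 156.9], 0.79)]
garlic [([347.3, 155.6], 0.82), ([366.5, 241.8], 0.63)]
scene cam [-0.0321  0.8064  0.5203]
dip_1 [([350.3, 216.5], 0.95), ([364.5, 212.3], 0.92), ([333.0, 221.0], 0.88), ([317.6, 230.1], 0.8)]
single_stud [([247.9, 228.9], 0.95)]
stud_base [([264.8, 251.1], 0.87), ([322.2, 219.2], 0.4)]
catch_knob [([300.8, 217.5], 0.65)]
weight_1 [([338.1, 215.6], 0.72), ([325.3, 221.4], 0.51), ([353.7, 209.5], 0.48)]
tray [([331.9, 225.7], 0.95)]
press [([266.3, 282.8], 0.89)]
mug [([191.2, 268.6], 0.64)]
tin [([256.0, 235.3], 0.91)]
garlic [([286.4, 219.3], 0.61)]
```

View pics/both.png

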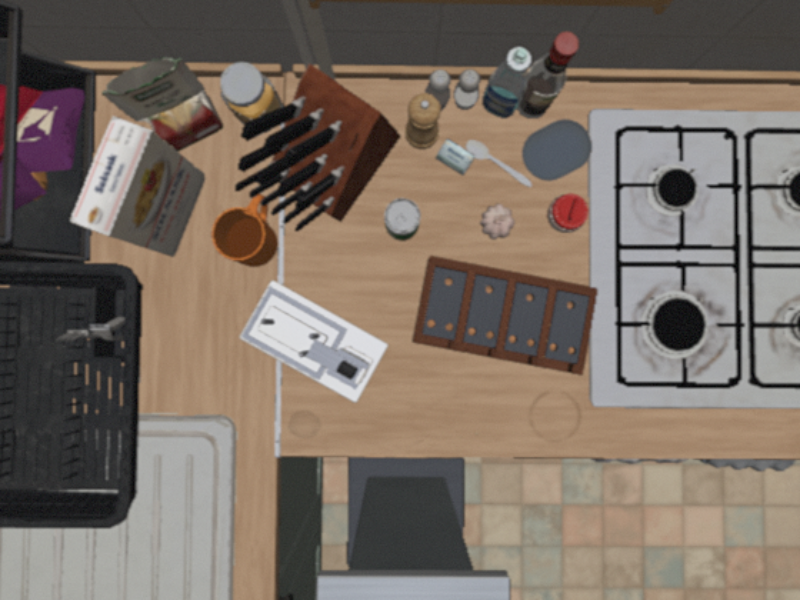

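View pics/s0.png

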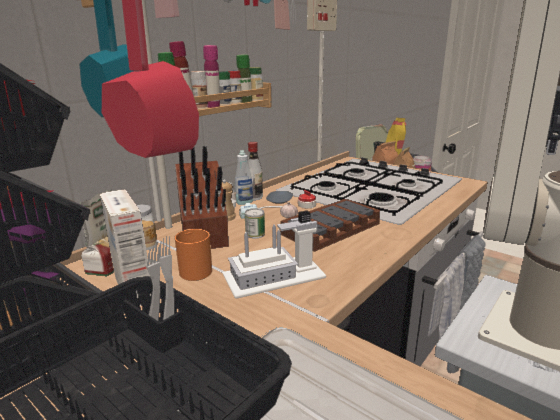

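Run:
```python
from h import *
np.set_printoptions(precision=4,suppress=True)
a=shot('top');b=shot('scene')
def tri(ua,ub):
    A=[];r=[]
    for p,u in((a,ua),(b,ub)):
        c,d=ray(p,u);d/=np.linalg.norm(d);P=np.eye(3)-np.outer(d,d);A.append(P);r.append(P@c)
    return np.linalg.lstsq(np.vstack(A),np.hstack(r),rcond=None)[0]
print('single',tri((185.3,227.6),(247.9,228.9)),'base',tri((203.2,234.7),(264.8,251.1)),'knob',tri((245.2,259.1),(300.8,217.5)),'press',tri((212.1,231.8),(266.3,282.8)),'tray',tri((351.2,222),(331.9,225.7)))
print('at z',at(a,(185.3,227.6),.131),at(a,(203.2,234.7),.07),at(a,(245.2,259.1),.13))
for u in [(303.9,228.3),(337.9,238.5),(363.7,242.2),(393,248.4)]: print('dip',at(a,u,.045))
for u in [(308.7,209.8),(339.6,216.8),(367.9,222),(394,225.1)]: print('w',at(a,u,.0445))
for n,u in (('mug',(183.3,162.3)),('tin',(280.3,156.9)),('garlic',(347.3,155.6))): print(n,at(a,u,0.04))
x=cv2.resize(a['color'][130:290,150:420],None,fx=2.96,fy=2.96,interpolation=cv2.INTER_CUBIC); cv2.imwrite('pics/tc.png',x[:,:,::-1])
```

```text
single [0.5618 0.2216 0.1372] base [0.544  0.1937 0.0767] knob [0.5021 0.1003 0.1398] press [ 0.5492  0.1883 -0.0122] tray [ 0.5788 -0.1437  0.0103]
at z [0.5606 0.2219 0.131 ] [0.5456 0.1963 0.07  ] [0.4968 0.0976 0.13  ]
dip [ 0.562  -0.0289  0.045 ]
dip [ 0.5394 -0.107   0.045 ]
dip [ 0.5315 -0.1663  0.045 ]
dip [ 0.5179 -0.2337  0.045 ]
w [ 0.6046 -0.0397  0.0445]
w [ 0.5892 -0.1109  0.0445]
w [ 0.5779 -0.1761  0.0445]
w [ 0.5714 -0.2364  0.0445]
mug [0.712  0.2511 0.04  ]
tin [0.7273 0.0268 0.04  ]
garlic [ 0.7322 -0.1292  0.04  ]
```

View pics/tc.png

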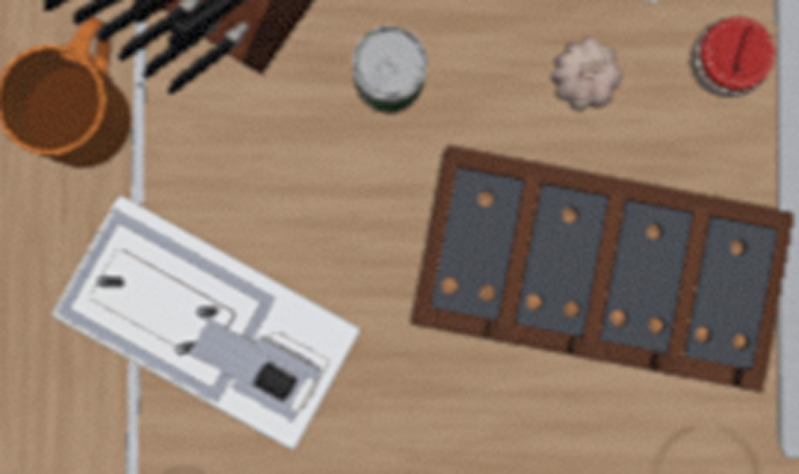

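The scene and top pictures show the press at about (200,230) in the top view, pointing up-left. The tray is at about (350,220) with four dark weights and holes visible in all four wells. I'll move over the tray for a closer wrist view.

Call:
drive_tool(
  motion="1 0.93 0 0 0 -0.26;1 0.93 0 0 0 -0.26;1 0.93 0 0 0 -0.26;1 0.93 0 0 0 -0.26;1 0.93 0 0 0 -0.26;1 0.93 0 0 0 -0.26;1 0.93 0 0 0 -0.26;1 0.93 0 0 0 -0.26;1 0.93 0 0 0 -0.26;1 0.93 0 0 0 -0.26;1 0.93 0 0 0 -0.26;1 0.93 0 0 0 -0.26;0 0 0 0 0 0;0 0 0 0 0 0",
)

```text
time_s: 2.6
tool_pos: [0.4753, -0.151, 0.4044]
tcp_rot: [0.995, -0.1, -0.0, 0.0]
ft_force: [0.5, 0.6, 0.7]
width: 0.0855
gripper_force: 0.0
```

Run:
```python
from h import *
np.set_printoptions(precision=4,suppress=True)
s=robot.sense(); print(s['tool_pos'],s['tcp_rot'])
p=shot('wrist','w1.png'); print(-p['R'].T@p['t'],p['R'],p['intrinsics'])
R=Ro.from_quat(s['tcp_rot']).as_matrix(); print('cam in tool',R.T@(-p['R'].T@p['t']-s['tool_pos']), p['R']@R)
for q in ['dip_1','weight_1','tray','press','single_stud']:
    print(q,[(np.round(d['uv'],1).tolist(),round(d['conf'],2),at(p,d['uv'],.045)[:2]) for d in viewer.tip_of(p,q)][:5])
```

```text
[ 0.4753 -0.151   0.4044] [ 0.9949 -0.1004 -0.0005  0.0001]
[ 0.5558 -0.1674  0.3754] [[-0.1999 -0.9798 -0.0001]
 [-0.929   0.1895  0.318 ]
 [-0.3116  0.0637 -0.9481]] [[322.9782   0.     279.5194]
 [  0.     322.9782 207.6849]
 [  0.       0.       1.    ]]
cam in tool [ 0.0822 -0.0001  0.0289] [[-0.0001  1.      0.0004]
 [-0.9484  0.0001 -0.3171]
 [-0.3171 -0.0004  0.9484]]
dip_1 [([148.8, 123.3], 0.85, array([ 0.5596, -0.0358])), ([354.9, 123.6], 0.81, array([ 0.5185, -0.2361])), ([217.9, 123.2], 0.73, array([ 0.546, -0.103])), ([282.6, 124.2], 0.57, array([ 0.5323, -0.1657]))]
weight_1 [([353.5, 75.7], 0.86, array([ 0.5626, -0.2404])), ([285.3, 73.4], 0.64, array([ 0.5775, -0.1774])), ([216.0, 75.3], 0.58, array([ 0.589 , -0.1127])), ([145.1, 79.3], 0.57, array([ 0.5991, -0.0456]))]
tray [([143.7, 76.6], 0.74, array([ 0.6017, -0.0451])), ([255.3, 77.1], 0.6, array([ 0.58  , -0.1488]))]
press []
single_stud []
```

View pics/w1.png

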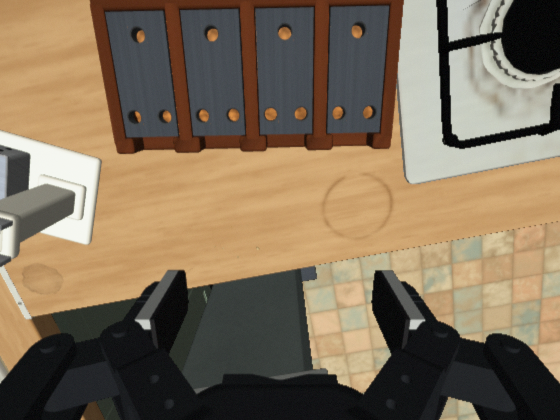

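The wrist picture shows four plates (columns 108–388, rows 5–138), each with three holes; all four weights are present. I'll fit the tray pose from the plate outlines.

```bash
cat > tray.py <<'E'
from h import *
np.set_printoptions(precision=4,suppress=True)
p=shot('wrist'); c=p['color'].astype(int)
m=((c[:,:,2]>=c[:,:,0]-2)&(c.sum(2)>90)&(c.sum(2)<330)).astype(np.uint8); m[160:]=0
m=cv2.morphologyEx(m,cv2.MORPH_OPEN,np.ones((3,3)))
cs,_=cv2.findContours(m,cv2.RETR_EXTERNAL,cv2.CHAIN_APPROX_NONE)
out=[]
for k in sorted(cs,key=lambda k:k[:,0,0].mean()):
    if cv2.contourArea(k)<3000 or k[:,0,0].max()>395: continue
    X=np.array([at(p,u,.0445)[:2] for u in k[:,0,:]])
    r=cv2.minAreaRect((X*1000).astype(np.float32)); out.append(r); print(np.round(r[0],1),np.round(r[1],1),round(r[2],2))
C=np.array([r[0] for r in out])
if len(C)==4:
    d=C[0]-C[3]; print('yaw',np.degrees(np.arctan2(-d[0],d[1])),'len',np.linalg.norm(d),'mid',C.mean(0))
E
python3 tray.py
```

```text
[601.6 -44.7] [ 52.8 110.2] 79.72
[ 589.3 -111. ] [ 52.6 110.3] 79.73
[ 577.2 -176.9] [ 51.9 110.1] 79.42
[ 565.1 -242.9] [ 52.6 110. ] 79.49
yaw -10.443830228159614 len 201.52983163807917 mid [ 583.2763 -143.9106]
```

```bash
python3 -c "
from h import *
print(robot.sense()['joint_positions'])"
```

```text
[-3.11367031e-01  2.36862336e-01  6.51412674e-04  1.33433509e+00
 -1.35772646e-05  3.03581442e+00]
```

Call:
drive_tool(
  motion="0.05 0.79 0 0 0 0.81;0.05 0.79 0 0 0 0.81;0.05 0.79 0 0 0 0.81;0.05 0.79 0 0 0 0.81;0.05 0.79 0 0 0 0.81;0.05 0.79 0 0 0 0.81;0.05 0.79 0 0 0 0.81;0.05 0.79 0 0 0 0.81;0.05 0.79 0 0 0 0.81;0.05 0.79 0 0 0 0.81;0.05 0.79 0 0 0 0.81;0 0 0 0 0 0;0 0 0 0 0 0;0 0 0 0 0 0",
)

```text
time_s: 4.35
tool_pos: [0.4913, 0.108, 0.4048]
tcp_rot: [0.868, 0.496, -0.0, 0.0]
ft_force: [0.3, -0.6, 0.4]
width: 0.0856
gripper_force: 0.0
```

```bash
cat > press.py <<'E'
from h import *
import sys
np.set_printoptions(precision=4,suppress=True)
s=robot.sense(); print(s['tool_pos'],s['tcp_rot'],s['joint_positions'])
p=shot('wrist',sys.argv[1])
for q,z in [('catch_knob',.137),('single_stud',.131),('stud_base',.07),('press',0)]:
    print(q,[(np.round(d['uv'],1).tolist(),round(d['conf'],2),at(p,d['uv'],z)[:2]) for d in viewer.tip_of(p,q)][:3])
E
python3 press.py w2.png
```

```text
[0.4913 0.108  0.4048] [ 0.8683  0.4961 -0.0001  0.0001] [ 0.2165  0.2466  0.013   1.3373 -0.0004  2.3199]
catch_knob [([292.4, 213.6], 0.91, array([0.499 , 0.1001]))]
single_stud [([286.4, 5.0], 0.91, array([0.5673, 0.227 ]))]
stud_base [([286.0, 73.5], 0.88, array([0.5492, 0.1941]))]
press [([287.4, 73.4], 0.81, array([0.5542, 0.197 ]))]
```

View pics/w2.png

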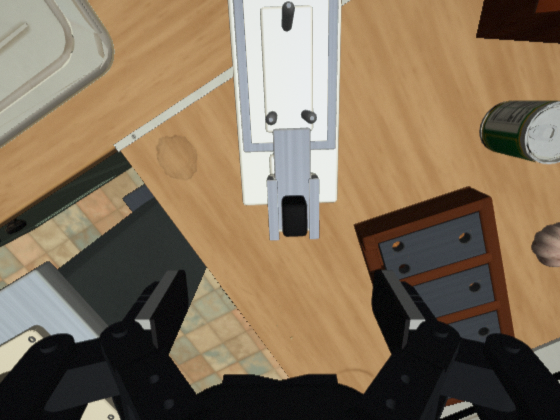

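```bash
python3 -c "
import cv2
a=cv2.imread('pics/w2.png')[0:132,226:346]
cv2.imwrite('pics/w2c.png',cv2.resize(a,None,fx=4.5,fy=4.5,interpolation=cv2.INTER_CUBIC))"
```

```text
(no output)
```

View pics/w2c.png

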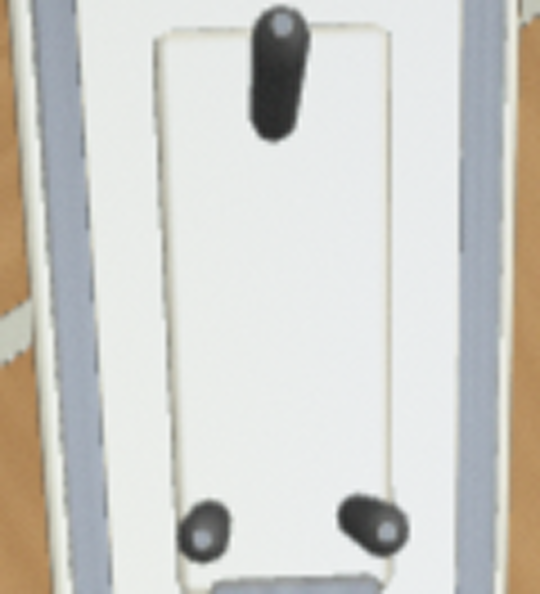

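Run:
```python
from h import *
np.set_printoptions(precision=4,suppress=True)
p=shot('wrist')
f=lambda x,y:((x+.5)/4.5-.5+226,(y+.5)/4.5-.5)
def fit(uv,z):
    A=np.array([at(p,u,z)[:2] for u in uv]); M=np.array([[.036,0],[-.036,.015],[-.036,-.015]])
    a=A-A.mean(0);m=M-M.mean(0)
    th=np.arctan2((m[:,0]*a[:,1]-m[:,1]*a[:,0]).sum(),(m*a).sum())
    R=np.array([[np.cos(th),-np.sin(th)],[np.sin(th),np.cos(th)]])
    t=A.mean(0)-R@M.mean(0); print('yaw',np.degrees(th),'org',t,'res mm',1000*(A-(M@R.T+t)).ravel(), 'spread',np.linalg.norm(A[0]-A[1:].mean(0)))
    return t,R
t,R=fit([f(283,25),f(202,538),f(388,530)],.131)
fit([f(273,117),f(210,523),f(360,513)],.0715)
k=viewer.tip_of(p,'catch_knob')[0]['uv']
for z in (.13,.137,.143,.15): print(z,at(p,k,z),R.T@(at(p,k,z)[:2]-t))
mk=viewer.masks_of(p,'catch_knob')
print([ (d['conf'],d['mask'].sum(),d['uv']) for d in mk])
# knob top outline: dark pixels
c=p['color'].astype(int); m=((c.sum(2)<110)).astype(np.uint8); m[:185]=0;m[245:]=0;m[:,:270]=0;m[:,320:]=0
ys,xs=np.nonzero(m); print(xs.min(),xs.max(),ys.min(),ys.max())
for z in (.14,.15,.156): print(z,[R.T@(at(p,u,z)[:2]-t) for u in ((np.median(xs),ys.min()),(np.median(xs),ys.max()))])
```

```text
yaw 61.59776217479585 org [0.5514 0.1948] res mm [ 0.0905  0.099  -0.1951 -0.057   0.1047 -0.042 ] spread 0.07219517578456487
yaw 61.97394393837582 org [0.5511 0.1947] res mm [ 0.0317 -0.2243 -0.2781 -0.1109  0.2464  0.3352] spread 0.07172560666511019
0.13 [0.4978 0.0977 0.13  ] [-0.1109  0.001 ]
0.137 [0.4988 0.1    0.137 ] [-0.1084  0.0012]
0.143 [0.4996 0.102  0.143 ] [-0.1062  0.0014]
0.15 [0.5006 0.1043 0.15  ] [-0.1037  0.0016]
[(0.56, np.int64(3551), [288.7, 178.0])]
282 306 196 235
0.14 [array([-0.0927, -0.0004]), array([-0.1249,  0.0003])]
0.15 [array([-0.0898, -0.0001]), array([-0.1206,  0.0006])]
0.156 [array([-0.088 ,  0.0001]), array([-0.118 ,  0.0008])]
```

Run:
```python
from h import *
p=shot('scene'); a=p['color'][195:300,220:335]
t=np.array([.5513,.1948]);th=np.radians(61.7);R=np.array([[np.cos(th),-np.sin(th)],[np.sin(th),np.cos(th)]])
x=cv2.resize(a,None,fx=5.7,fy=5.7,interpolation=cv2.INTER_CUBIC)[:,:,::-1].copy()
def mark(l,z,col):
    u=proj(p,np.append(R@np.array(l)+t,z))[0]; q=((u-[220,195]+.5)*5.7).astype(int); cv2.circle(x,tuple(int(v) for v in q),3,col,-1)
for l in ((.036,0),(-.036,.015),(-.036,-.015)): mark(l,.131,(0,0,255)); mark(l,.07,(0,0,255))
for z,c in ((.121,(0,255,0)),(.1305,(255,0,0)),(.147,(0,255,0)),(.1565,(255,0,0))): mark((-.105,.009),z,c)
cv2.imwrite('pics/sc.png',x)
```

```text
(no output)
```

View pics/sc.png

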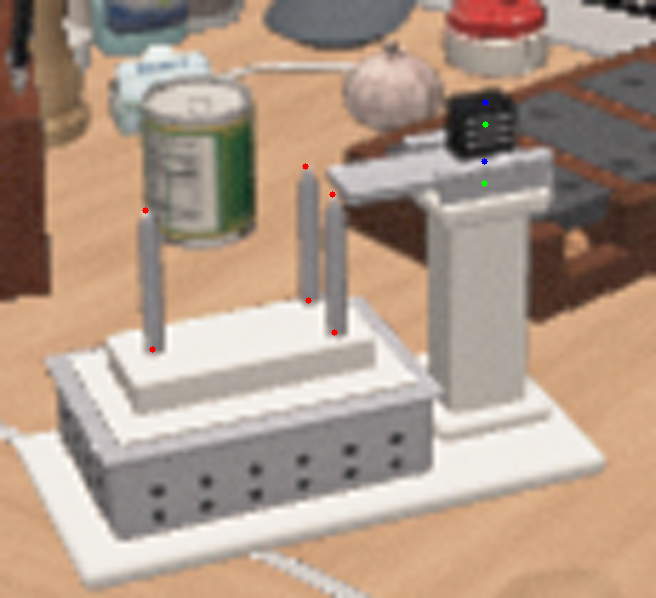

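The overlay matches the picture: the knob spans z 130–156 mm, and the channel walls stand just above the bolt top. I'll grip the knob and draw it back.

Call:
drive_tool(
  motion="0.34 -0.19 0 0 0 0.28;0 0 -0.8 0 0 0;0 0 -0.8 0 0 0;0 0 -0.8 0 0 0;0 0 -0.5 0 0 0;0 0 -0.23 0 0 0;0 0 0 0 0 0;0 0 0 0 0 0;0 0 0 0 0 0",
  fingers=0.5,
)

```text
time_s: 5.7
tool_pos: [0.5021, 0.1033, 0.312]
tcp_rot: [0.858, 0.514, 0.001, 0.0]
ft_force: [0.6, -0.4, -0.0]
width: 0.0429
gripper_force: 0.0
```

Call:
drive_tool(
  motion="0 0 0 0 0 0;0 0 0 0 0 0;0 0 0 0 0 0;0 0 0 0 0 0;0 0 0 0 0 0;0 0 0 0 0 0",
  fingers=0,
  force=40,
)

```text
time_s: 6.3
tool_pos: [0.5012, 0.1035, 0.3118]
tcp_rot: [0.858, 0.514, 0.0, -0.001]
ft_force: [-3.5, 1.8, 4.7]
width: 0.0169
gripper_force: 40.0
```

Call:
drive_tool(
  motion="-0.14 -0.26 0 0 0 0;-0.14 -0.26 0 0 0 0;-0.14 -0.26 0 0 0 0;-0.14 -0.26 0 0 0 0;-0.02 -0.04 0 0 0 0;0 0 0 0 0 0;0 0 0 0 0 0;0 0 0 0 0 0;0 0 0 0 0 0",
)

```text
time_s: 7.2
tool_pos: [0.4849, 0.0731, 0.3118]
tcp_rot: [0.857, 0.515, 0.003, -0.003]
ft_force: [1.6, 12.3, 0.9]
width: 0.0169
gripper_force: 40.9
```

Call:
drive_tool(
  motion="0 0 0 0 0 0;0 0 0 0 0 0;0 0 0.5 0 0 0;0 0 1 0 0 0;0 0 1 0 0 0;0 0 1 0 0 0;0 0 0 0 0 0;0 0 0 0 0 0",
  fingers=0.5,
)

```text
time_s: 8.0
tool_pos: [0.4843, 0.0704, 0.4162]
tcp_rot: [0.858, 0.514, 0.001, 0.001]
ft_force: [-1.0, 0.5, 0.7]
width: 0.0425
gripper_force: 0.0
```

Run:
```python
from h import *
p=shot('wrist','w3.png'); s=robot.sense(); print(s['tool_pos'],s['joint_positions'])
t=np.array([.5513,.1948]);th=np.radians(61.7);R=np.array([[np.cos(th),-np.sin(th)],[np.sin(th),np.cos(th)]])
for n in ('wrist','top','scene'):
    p=shot(n)
    for d in viewer.tip_of(p,'catch_knob'): print(n,d['conf'],R.T@(at(p,d['uv'],.1435)[:2]-t))
```

```text
[0.48395204 0.07038823 0.4151822 ] [ 1.44551408e-01  2.14894034e-01 -8.43141875e-04  1.35587353e+00
 -4.49294332e-04  2.20736687e+00]
wrist 0.61 [-0.14207929 -0.00030092]
scene 0.78 [-0.13308285  0.01248518]
scene 0.73 [0.02843912 0.05423431]
```

Call:
drive_tool(
  motion="0.157 -0.224 -0.2 0 0 0.84;0.157 -0.224 -0.2 0 0 0.84;0.157 -0.224 -0.2 0 0 0.84;0.157 -0.224 -0.2 0 0 0.84;0.157 -0.224 -0.2 0 0 0.84;0.157 -0.224 -0.2 0 0 0.84;0.157 -0.224 -0.2 0 0 0.84;0.157 -0.224 -0.4 0 0 0.84;0.157 -0.224 -0.4 0 0 0.84;0.157 -0.224 -0.4 0 0 0.84;0.157 -0.224 -0.4 0 0 0.84;0.157 -0.224 -0.4 0 0 0.84;0.157 -0.224 -0.4 0 0 0.84;0.157 -0.224 -0.4 0 0 0.84;0.157 -0.224 -0.4 0 0 0.84;0.157 -0.224 -0.4 0 0 0.84;0 0 0 0 0 0;0 0 0 0 0 0;0 0 0 0 0 0",
  fingers=0,
)

```text
time_s: 10.25
tool_pos: [0.5596, -0.0365, 0.2663]
tcp_rot: [0.093, 0.996, 0.0, 0.0]
ft_force: [1.1, 0.1, -0.4]
width: -0.0003
gripper_force: 0.0
```

Run:
```python
from h import *
np.set_printoptions(precision=4,suppress=True)
s=robot.sense(); R=Ro.from_quat(s['tcp_rot']).as_matrix(); print(s['tool_pos'],s['width'],s['joint_positions'],'yaw',np.degrees(np.arctan2(R[1,0],R[0,0])))
print('tip',s['tool_pos']+.173*R[:,2])
```

```text
[ 0.5596 -0.0365  0.2663] -0.00033755485036674187 [-0.0651  0.4539 -0.0623  1.0541  0.0001  0.1218] yaw 169.29046410337605
tip [ 0.5597 -0.0364  0.0933]
```

Call:
drive_tool(
  motion="0 0 -0.5 0 0 0;0 0 -0.5 0 0 0;0 0 -0.5 0 0 0;0 0 -0.1 0 0 0;0 0 -0.1 0 0 0;0 0 -0.1 0 0 0;0 0 -0.1 0 0 0;0 0 -0.1 0 0 0;0 0 -0.1 0 0 0;0 0 0 0 0 0;0 0 0 0 0 0;0 0 0 0 0 0",
)

```text
time_s: 11.45
tool_pos: [0.5598, -0.0368, 0.2029]
tcp_rot: [0.093, 0.996, -0.0, 0.0]
ft_force: [0.2, 0.6, -0.7]
width: -0.0004
gripper_force: 0.0
```

Call:
drive_tool(
  motion="0 0 0.5 0 0 0;0 0 1 0 0 0;-0.5 0 1 0 0 0;-1 0 1 0 0 0;-0.8 0 0.5 0 0 0;-0.8 0 0 0 0 0;0 0 0 0 0 0;0 0 0 0 0 0",
  fingers=0.7,
)

```text
time_s: 12.25
tool_pos: [0.4665, -0.0368, 0.3233]
tcp_rot: [0.093, 0.996, 0.0, 0.001]
ft_force: [0.6, -0.2, -0.3]
width: 0.0598
gripper_force: 0.0
```

Run:
```python
from h import *
s=robot.sense(); print(s['tool_pos'],s['width'],s['joint_positions'])
p=shot('wrist','w4.png')
for q in ('weight_1','tray'):
    print(q,[(np.round(d['uv']),round(d['conf'],2)) for d in viewer.tip_of(p,q)])
```

```text
[ 0.466501   -0.03679677  0.32327979] 0.05977520724390574 [-7.87112606e-02  2.31325201e-01 -2.27229406e-01  1.11075075e+00
 -1.43417770e-05  1.07105600e-01]
weight_1 [(array([297., 330.]), 0.88), (array([ 86., 336.]), 0.64), (array([231., 333.]), 0.57)]
tray []
```

View pics/w4.png

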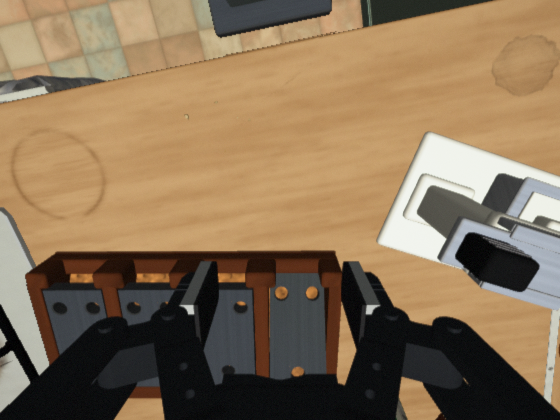

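```bash
cat >> h.py <<'E'
TY=np.radians(-10.44); TR=np.array([[np.cos(TY),-np.sin(TY)],[np.sin(TY),np.cos(TY)]]); TM=np.array([.5833,-.1439])
def tw(X): # tray frame -> world
    X=np.atleast_2d(X).astype(float); return np.c_[X[:,:2]@TR.T+TM,X[:,2]]
def tilted(l,y0,s=-.001,a=30): # plate-local (x,y,z from bottom centre) -> tray frame
    a=np.radians(a); l=np.atleast_2d(l); x=l[:,0]+s
    return np.c_[-.0008+x*np.cos(a)-l[:,2]*np.sin(a), y0+l[:,1], .0315+x*np.sin(a)+l[:,2]*np.cos(a)]
PT=np.array([.5513,.1948]); PY=np.radians(61.7); PR=np.array([[np.cos(PY),-np.sin(PY)],[np.sin(PY),np.cos(PY)]])
def pw(X): X=np.atleast_2d(X).astype(float); return np.c_[X[:,:2]@PR.T+PT,X[:,2]]
E
python3 - <<'E'
from h import *
np.set_printoptions(precision=1,suppress=True)
p=shot('wrist')
H=np.array([[.036,0,.013],[-.036,.015,.013],[-.036,-.015,.013],[-.055,.026,.013],[-.055,-.026,.013]])
print('tilt',proj(p,tw(tilted(H,.1005))))
F=H+[0,.1005,.0315]; print('flat',proj(p,tw(F)))
F=H+[0,.0335,.0315]; print('flat2',proj(p,tw(F)))
E
python3 -c "
import cv2
a=cv2.imread('pics/w4.png')[240:420,20:360]
cv2.imwrite('pics/w4c.png',cv2.resize(a,None,fx=2.3,fy=2.3,interpolation=cv2.INTER_CUBIC))"
```

```text
tilt [[297.5 371.8]
 [312.  291. ]
 [280.9 291.1]
 [322.8 270.9]
 [269.5 271.1]]
flat [[296.5 369.4]
 [314.  306.7]
 [281.  306.9]
 [327.1 288.5]
 [268.6 288.7]]
flat2 [[228.  369.6]
 [240.2 307. ]
 [207.2 307.1]
 [251.7 288.8]
 [193.2 289. ]]
```

View pics/w4c.png

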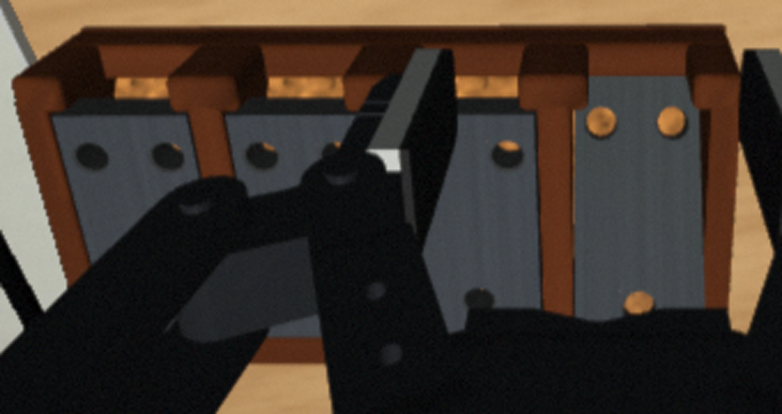

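The zoomed crop confirms weight 1 is tilted; its holes are within about 2 px of the model. I'll work out the grasp.

```bash
cat > grasp.py <<'E'
from h import *
import sys
np.set_printoptions(precision=3,suppress=True)
YS={1:.1005,2:.0335,3:-.0335,4:-.1005}
def gr(i,gx=.036,tz=.003,L=.1695,s=-.002):
    tip=tw(tilted([gx,0,tz],YS[i],s))[0]
    z=np.array([.5*np.cos(TY),.5*np.sin(TY),-np.cos(np.pi/6)])
    return tip-L*z, z, tip
if __name__=='__main__':
    i=int(sys.argv[1]); s=robot.sense(); T,z,tip=gr(i); A=T-.06*z
    y=np.array([-np.sin(TY),np.cos(TY),0]); x=np.cross(y,z); G=np.c_[x,y,z]
    G=np.c_[-x,-y,z] if (Ro.from_quat(s['tcp_rot']).as_matrix()[:,1]@y)<0 else G
    r=(Ro.from_matrix(G)*Ro.from_quat(s['tcp_rot']).inv()).as_rotvec(degrees=True)/8
    print('tip',tip,'T',T,'A',A,'now',s['tool_pos'])
    print('to A units',(A-s['tool_pos'])/.03,'rot',r); print('A->T',(T-A)/.03, 'now->T',(T-s['tool_pos'])/.03)
E
python3 grasp.py 1
```

```text
tip [ 0.628 -0.05   0.051] T [ 0.545 -0.035  0.198] A [ 0.515 -0.029  0.25 ] now [ 0.467 -0.037  0.323]
to A units [ 1.602  0.253 -2.423] rot [-0.686 -3.686  0.024]
A->T [ 0.983 -0.181 -1.732] now->T [ 2.586  0.072 -4.155]
```

Call:
drive_tool(
  motion="0.32 0.05 -0.48 -0.137 -0.737 0;0.32 0.05 -0.48 -0.137 -0.737 0;0.32 0.05 -0.48 -0.137 -0.737 0;0.32 0.05 -0.48 -0.137 -0.737 0;0.32 0.05 -0.48 -0.137 -0.737 0;0 0 0 0 0 0;0 0 0 0 0 0;0 0 0 0 0 0",
  fingers=0.76,
)

```text
time_s: 13.25
tool_pos: [0.5151, -0.0293, 0.2514]
tcp_rot: [0.09, 0.962, -0.023, 0.257]
ft_force: [-0.4, 0.4, 0.8]
width: 0.065
gripper_force: 0.0
```

```bash
python3 grasp.py 1; python3 -c "
from h import *
print(robot.sense()['joint_positions'],robot.sense()['width']);shot('wrist','w5.png')"
```

```text
tip [ 0.628 -0.05   0.051] T [ 0.545 -0.035  0.198] A [ 0.515 -0.029  0.25 ] now [ 0.515 -0.029  0.251]
to A units [ 0.01   0.004 -0.053] rot [-0.009 -0.01   0.023]
A->T [ 0.983 -0.181 -1.732] now->T [ 0.993 -0.177 -1.785]
[-0.038665    0.23719443 -0.53675616  0.27939107 -0.07220294  0.12796196] 0.0650317780807733
```

View pics/w5.png

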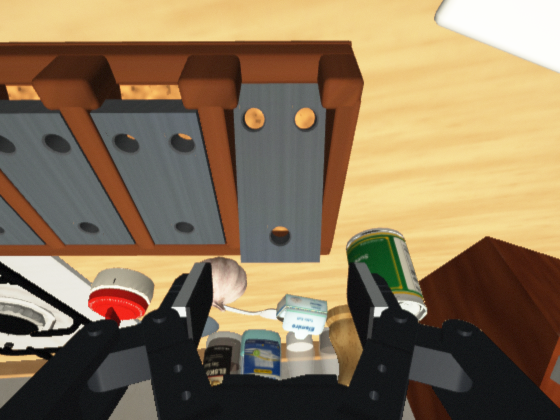

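The picture shows the plate centred (columns 238–326) and lifted clear, lined up with the fingers.

Call:
drive_tool(
  motion="0.2 -0.036 -0.356 0 0 0;0.2 -0.036 -0.356 0 0 0;0.2 -0.036 -0.356 0 0 0;0.2 -0.036 -0.356 0 0 0;0.1 -0.018 -0.178 0 0 0;0.1 -0.018 -0.178 0 0 0;0 0 0 0 0 0;0 0 0 0 0 0",
)

```text
time_s: 14.1
tool_pos: [0.5445, -0.0346, 0.1973]
tcp_rot: [0.09, 0.962, -0.024, 0.258]
ft_force: [-0.3, 0.1, 0.2]
width: 0.0652
gripper_force: 0.0
```

Call:
drive_tool(
  motion="0 0 0 0 0 0;0 0 0 0 0 0;0 0 0 0 0 0;0 0 0 0 0 0;0 0 0 0 0 0;0 0 0 0 0 0",
  fingers=0,
  force=100,
)

```text
time_s: 14.7
tool_pos: [0.5445, -0.0346, 0.1981]
tcp_rot: [0.09, 0.962, -0.024, 0.258]
ft_force: [-4.9, 0.3, 6.5]
width: 0.0492
gripper_force: 102.8
```

Call:
drive_tool(
  motion="0 0 0.3 0 0 0;0 0 0.5 0 0 0;0 0 0.8 0 0 0;0 0 0.8 0 0 0;0 0 0.8 0 0 0;0 0 0.8 0 0 0;0 0 0 0 0 0;0 0 0 0 0 0;0 0 0 0 0 0",
)

```text
time_s: 15.6
tool_pos: [0.5432, -0.0346, 0.3147]
tcp_rot: [0.09, 0.963, -0.024, 0.255]
ft_force: [-0.6, -0.8, -5.9]
width: 0.0491
gripper_force: 105.4
```

```bash
cat > place.py <<'E'
# goal for placing: the tool tip point at press-local (gx,0), upright, tool x = press -x (flipped wrist)
from h import *
import sys
np.set_printoptions(precision=3,suppress=True)
gx=float(sys.argv[1]); ztip=float(sys.argv[2]); dx=float(sys.argv[3]) if len(sys.argv)>3 else 0; 
s=robot.sense(); L=.1695
x=np.append(-PR[:,0],0); z=np.array([0,0,-1.]); G=np.c_[x,np.cross(z,x),z]
T=pw([gx+dx,0,ztip+L])[0]
r=(Ro.from_matrix(G)*Ro.from_quat(s['tcp_rot']).inv()).as_rotvec(degrees=True)/8
print('T',T,'now',s['tool_pos'],'w',s['width'],s['ft_force'],s['joint_positions'])
print('units',(T-s['tool_pos'])/.03,'rot',r)
E
python3 place.py .036 .16
```

```text
T [0.568 0.226 0.33 ] now [ 0.543 -0.035  0.315] w 0.04912392774656095 [-0.586 -0.787 -5.88 ] [-0.047  0.202 -0.379  0.477 -0.068  0.12 ]
units [0.839 8.702 0.493] rot [-1.71   3.573  8.827]
```

Call:
drive_tool(
  motion="0 0 0.16 0.137 0.737 0;0 0 0.16 0.137 0.737 0;0 0 0.16 0.137 0.737 0;0 0 0.16 0.137 0.737 0;0 0 0.16 0.137 0.737 0;0.083 0.87 0 0 0 0.9;0.083 0.87 0 0 0 0.9;0.083 0.87 0 0 0 0.9;0.083 0.87 0 0 0 0.9;0.083 0.87 0 0 0 0.9;0.083 0.87 0 0 0 0.9;0.083 0.87 0 0 0 0.9;0.083 0.87 0 0 0 0.9;0.083 0.87 0 0 0 0.9;0.083 0.87 0 0 0 0.9;0 0 0 0 0 0;0 0 0 0 0 0;0 0 0 0 0 0",
)

```text
time_s: 17.4
tool_pos: [0.5693, 0.2258, 0.3399]
tcp_rot: [-0.51, 0.86, 0.0, -0.001]
ft_force: [-0.2, -0.1, -6.0]
width: 0.0492
gripper_force: 105.3
```

```bash
python3 place.py .036 .16; python3 -c "
from h import *
shot('wrist','w6.png');shot('top','t6.png')"
```

```text
T [0.568 0.226 0.33 ] now [0.569 0.226 0.34 ] w 0.04923765127605043 [-0.162 -0.109 -5.964] [ 0.378  0.497  0.211  1.287 -0.    -0.692]
units [-0.032  0.023 -0.346] rot [ 0.009 -0.015  0.051]
```

View pics/w6.png

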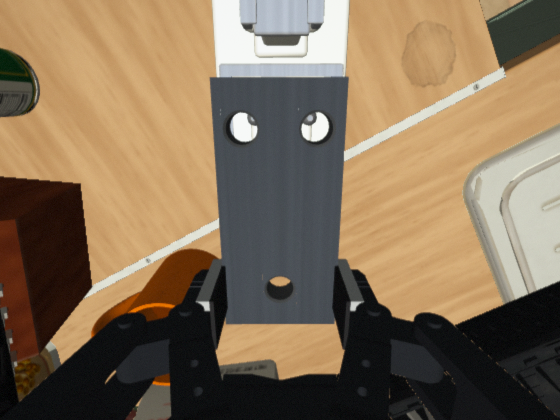

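```bash
cat > plate.py <<'E'
# pose of the held plate in the wrist picture, by its outline
from h import *
import sys
np.set_printoptions(precision=2,suppress=True)
def edge(g,pts,d,n=14):
    """subpixel strongest gradient along direction d (+-n px) at each start point"""
    out=[]
    for q in pts:
        t=np.arange(-n,n+.01,.25); xy=np.array(q)[None]+t[:,None]*np.array(d)
        v=cv2.remap(g,xy[:,0].astype(np.float32)[:,None],xy[:,1].astype(np.float32)[:,None],cv2.INTER_LINEAR).ravel()
        v=cv2.GaussianBlur(v[:,None],(1,9),1.5).ravel(); k=np.argmax(np.abs(np.gradient(v))); out.append(xy[k])
    return np.array(out)
def line(P):
    for _ in range(3):
        c=np.median(P,0) if _==0 else P.mean(0); v=cv2.fitLine(P.astype(np.float32),cv2.DIST_HUBER,0,.01,.01).ravel()
        r=np.abs((P[:,0]-v[2])*v[1]-(P[:,1]-v[3])*v[0]); P=P[r<=max(1.0,1.5*np.median(r))]
    return np.cross([v[2],v[3],1],[v[2]+v[0],v[3]+v[1],1])
def isec(a,b): c=np.cross(a,b); return c[:2]/c[2]
def measure(p,guess):
    g=cv2.cvtColor(p['color'],cv2.COLOR_RGB2GRAY).astype(np.float32)
    (tl,tr,bl,br)=[np.array(q,float) for q in guess]
    lin=lambda a,b,lo,hi,n=25:[a+(b-a)*k for k in np.linspace(lo,hi,n)]
    T=line(edge(g,lin(tl,tr,.1,.9),(0,1),8)); B=line(edge(g,lin(bl,br,.12,.88),(0,1),8))
    Lf=line(edge(g,lin(tl,bl,.05,.68),(1,0),8)); Rt=line(edge(g,lin(tr,br,.05,.68),(1,0),8))
    C=np.array([isec(T,Lf),isec(T,Rt),isec(B,Lf),isec(B,Rt)])
    # local: image top = plate -x end, image left = plate +y?  (tool x=-plate x, image right = tool y)
    M=np.array([[-.055,.026,.0065],[-.055,-.026,.0065],[.055,.026,.0065],[.055,-.026,.0065]])
    ok,rv,tv=cv2.solvePnP(M,C,p['intrinsics'],None,flags=cv2.SOLVEPNP_ITERATIVE)
    e=cv2.projectPoints(M,rv,tv,p['intrinsics'],None)[0][:,0]-C
    Rw=p['R'].T@cv2.Rodrigues(rv)[0]; tw_=p['R'].T@(tv.ravel()-p['t'])
    return C,Rw,tw_,rv,tv,np.abs(e).max()
if __name__=='__main__':
    f=sys.argv[1]; G=eval(sys.argv[2]) if len(sys.argv)>2 else [(210,79),(348,77),(225,324),(337,324)]
    p=shot('wrist'); C,Rw,t,rv,tv,e=measure(p,G); s=robot.sense()
    print('corners',C.ravel(),'err',e)
    l=PR.T@(t[:2]-PT); print('plate centre press-local mm',l*1000,'z',t[2]*1000,'yaw rel',np.degrees(np.arctan2(Rw[1,0],Rw[0,0])-PY),'x-axis z',np.degrees(np.arcsin(Rw[2,0])),'y-axis z',np.degrees(np.arcsin(Rw[2,1])))
    S=np.array([[.036,0,.131],[-.036,.015,.131],[-.036,-.015,.131]]); u=proj(p,pw(S)); print('stud tips pred',u.ravel())
    H=cv2.projectPoints(np.array([[.036,0,.0065],[-.036,.015,.0065],[-.036,-.015,.0065]]),rv,tv,p['intrinsics'],None)[0][:,0]; print('holes',H.ravel())
    im=p['color'][:,:,::-1].copy(); x0,y0,x1,y1=200,60,360,335
    k=2.15; im=cv2.resize(im[y0:y1,x0:x1],None,fx=k*1.0,fy=k,interpolation=cv2.INTER_CUBIC)
    for q,c in [(u,(0,0,255)),(H,(0,255,0)),(C,(255,255,0))]:
        for w in q: cv2.drawMarker(im,tuple(int(v) for v in (w-[x0,y0]+.5)*k),c,cv2.MARKER_CROSS,9,1)
    cv2.imwrite('pics/'+f,im)
E
python3 plate.py p1.png
```

```text
corners [209.27  76.66 348.17  76.59 225.32 323.5  334.05 323.5 ] err 0.22663725106562538
plate centre press-local mm [ 0.88 -1.77] z 188.63791146873754 yaw rel -0.2631857481371281 x-axis z 0.4962854854353351 y-axis z -0.18982694463312866
stud tips pred [282.56 240.84 309.68 118.7  254.22 119.13]
holes [279.46 288.92 240.71 128.81 317.13 128.59]
```

View pics/p1.png

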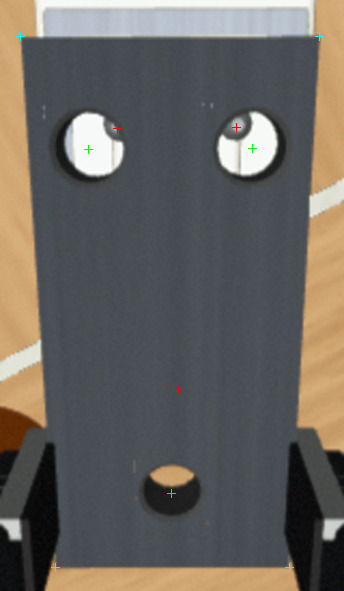

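The zoom shows the stud tips visible through the two holes, within 1 px of prediction. The plate sits 0.9 and 1.8 mm off the stud pattern, so I'll correct that and descend.

```bash
sed -i 's/M=np.array(\[\[-.055,.026,.0065\],\[-.055,-.026,.0065\],\[.055,.026,.0065\],\[.055,-.026,.0065\]\])/M=np.array([[-.055,-.026,.0065],[-.055,.026,.0065],[.055,-.026,.0065],[.055,.026,.0065]])/' plate.py
cat >> plate.py <<'E'
    dl=-l/.03; w=PR@dl; print('MOVE units dx dy',w,'wz',-np.degrees(np.arctan2(Rw[1,0],Rw[0,0])-PY)/8,'bottom z',t[2]*1000-6.5, 'tcp',s['tool_pos'],'w',s['width'],'fz',s['ft_force'][2])
E
grep -n "M=np" plate.py
```

```text
27:    M=np.array([[-.055,-.026,.0065],[-.055,.026,.0065],[.055,-.026,.0065],[.055,.026,.0065]])
```

Call:
drive_tool(
  motion="-0.067 0 0 0 0 0.03;0 0 -0.3 0 0 0;0 0 -0.4 0 0 0;0 0 -0.3 0 0 0;0 0 0 0 0 0;0 0 0 0 0 0;0 0 0 0 0 0",
)

```text
time_s: 18.25
tool_pos: [0.5676, 0.2265, 0.3117]
tcp_rot: [-0.512, 0.859, -0.0, 0.0]
ft_force: [-0.1, -0.6, -5.5]
width: 0.0493
gripper_force: 105.2
```

```bash
python3 plate.py p2.png
```

```text
corners [209.55  76.94 348.52  76.45 225.55 323.5  333.35 323.5 ] err 0.30134186992222567
plate centre press-local mm [1.31 0.01] z 146.5368178543087 yaw rel -0.002860241433334379 x-axis z 0.438412821317523 y-axis z 0.12032000482848088
stud tips pred [279.43 263.21 312.12 121.81 246.19 121.92]
holes [279.39 288.91 317.31 128.81 240.85 128.93]
MOVE units dx dy [-0.02 -0.04] wz 0.0003575301791667974 bottom z 140.0368178543087 tcp [0.57 0.23 0.31] w 0.04942237612974868 fz -5.404961533789706
```

Call:
drive_tool(
  motion="-0.02 -0.04 0 0 0 0;0 0 -0.2 0 0 0;0 0 -0.3 0 0 0;0 0 -0.3 0 0 0;0 0 -0.3 0 0 0;0 0 -0.3 0 0 0;0 0 -0.3 0 0 0;0 0 -0.3 0 0 0;0 0 -0.2 0 0 0;0 0 -0.06 0 0 0;0 0 0 0 0 0;0 0 0 0 0 0",
)

```text
time_s: 19.5
tool_pos: [0.567, 0.2253, 0.244]
tcp_rot: [-0.512, 0.859, -0.0, 0.001]
ft_force: [0.2, 0.8, -4.9]
width: 0.0491
gripper_force: 105.3
```

```bash
python3 plate.py p3.png
```

```text
corners [209.3   76.83 348.23  76.43 225.61 323.5  333.54 323.5 ] err 0.23126863599378567
plate centre press-local mm [-0.01 -0.12] z 78.80072635545955 yaw rel 0.06024850100331156 x-axis z 0.5033651119715349 y-axis z 0.15860607475550553
stud tips pred [279.57 366.01 337.37 144.51 220.85 144.7 ]
holes [279.41 288.89 317.12 128.69 240.68 128.89]
MOVE units dx dy [-0.  0.] wz -0.007531062625413945 bottom z 72.30072635545955 tcp [0.57 0.23 0.24] w 0.04900234814255275 fz -4.336414220963783
```

Call:
drive_tool(
  motion="0 0 0 0 0 0;0 0 0 0 0 0;0 0 0 0 0 0;0 0 0 0 0 0;0 0 0.33 0 0 0;0 0 0.7 0 0 0;0 0 0.8 0 0 0;0 0 0.8 0 0 0;0 0 0.7 0 0 0;0 0 0 0 0 0;0 0 0 0 0 0",
  fingers=0.76,
)

```text
time_s: 20.65
tool_pos: [0.5669, 0.2252, 0.3443]
tcp_rot: [-0.512, 0.859, -0.0, 0.001]
ft_force: [-0.6, 0.3, -0.8]
width: 0.0645
gripper_force: 0.0
```

```bash
cat > chk.py <<'E'
from h import *
np.set_printoptions(precision=1,suppress=True)
for n in ('wrist','top','scene'):
    p=shot(n)
    for d in viewer.tip_of(p,'weight_1')[:5]:
        u=d['uv']; a=at(p,u,.08)[:2]; b=at(p,u,.0445)[:2]; print(n,np.array(u),round(d['conf'],2),'press mm',PR.T@(a-PT)*1000,'tray mm',TR.T@(b-TM)*1000)
E
python3 chk.py; python3 -c "
from h import *
print(robot.sense()['tool_pos'])"
```

```text
wrist [280.4 166.8] 0.7 press mm [0.2 0.6] tray mm [-91.2 334.5]
top [394.3 227.3] 0.95 press mm [-364.  -212.6] tray mm [  0.2 -94.7]
top [202.9 234. ] 0.8 press mm [-1.7  3.8] tray mm [-98.5 333.4]
top [366.8 223.2] 0.8 press mm [-306.3 -191.1] tray mm [ -2.7 -30.7]
top [341.8 216.7] 0.56 press mm [-251.  -177.1] tray mm [ 1.1 28.6]
scene [258.  248.1] 0.88 press mm [ 5.3 -7. ] tray mm [-28.7 290.4]
scene [338.9 215.2] 0.83 press mm [-260.2 -103.6] tray mm [-17.3 -14.6]
scene [323.9 220.3] 0.56 press mm [-206.8  -89. ] tray mm [-14.7  45.2]
scene [352.3 208.7] 0.54 press mm [-318.1 -130. ] tray mm [ -9.3 -82.9]
[0.5665767  0.22504308 0.3423037 ]
```

Weight 1 is seated and the others are still in the tray. Next is weight 2.

Call:
drive_tool(
  motion="-0.055 -0.912 0 0 0 -0.752;-0.055 -0.912 0 0 0 -0.752;-0.055 -0.912 0 0 0 -0.752;-0.055 -0.912 0 0 0 -0.752;-0.055 -0.912 0 0 0 -0.752;-0.055 -0.912 0 0 0 -0.752;-0.055 -0.912 0 0 0 -0.752;-0.055 -0.912 0 0 0 -0.752;-0.055 -0.912 0 0 0 -0.752;-0.055 -0.912 0 0 0 -0.752;-0.055 -0.912 0 0 0 -0.752;-0.055 -0.912 0 0 0 -0.752;0 0 -0.8 0 0 0;0 0 -0.9 0 0 0;0 0 -0.8 0 0 0;0 0 0 0 0 0;0 0 0 0 0 0;0 0 0 0 0 0",
  fingers=0,
)

```text
time_s: 22.75
tool_pos: [0.5477, -0.1032, 0.2699]
tcp_rot: [0.092, 0.996, -0.0, 0.001]
ft_force: [-0.3, 0.4, 0.3]
width: -0.0002
gripper_force: 0.0
```

```bash
cat > dip.py <<'E'
from h import *
import sys
np.set_printoptions(precision=3,suppress=True)
y={1:.1005,2:.0335,3:-.0335,4:-.1005}[int(sys.argv[1])]; s=robot.sense()
g=tw([-.043,y,.203])[0]; print(g,s['tool_pos'],s['width'],'units',(g-s['tool_pos'])/.03)
E
python3 dip.py 2
```

```text
[ 0.547 -0.103  0.203] [ 0.548 -0.103  0.27 ] -0.00016434835602720355 units [-0.021  0.001 -2.229]
```

Call:
drive_tool(
  motion="0 0 -0.5 0 0 0;0 0 -0.5 0 0 0;0 0 -0.5 0 0 0;0 0 -0.12 0 0 0;0 0 -0.12 0 0 0;0 0 -0.12 0 0 0;0 0 -0.12 0 0 0;0 0 -0.12 0 0 0;0 0 -0.13 0 0 0;0 0 0 0 0 0;0 0 0 0 0 0;0 0 0 0 0 0",
)

```text
time_s: 23.95
tool_pos: [0.5471, -0.1032, 0.2016]
tcp_rot: [0.092, 0.996, -0.0, 0.0]
ft_force: [1.2, -0.3, -0.4]
width: -0.0001
gripper_force: 0.0
```

Call:
drive_tool(
  motion="0 0 0.5 0 0 0;0 0 0.8 0 0 0;0 0 0.8 0 0 0;-0.29 0.053 -0.107 -0.137 -0.737 0;-0.29 0.053 -0.107 -0.137 -0.737 0;-0.29 0.053 -0.107 -0.137 -0.737 0;-0.29 0.053 -0.107 -0.137 -0.737 0;-0.29 0.053 -0.107 -0.137 -0.737 0;0 0 0 0 0 0;0 0 0 0 0 0;0 0 0 0 0 0",
  fingers=0.76,
)

```text
time_s: 25.05
tool_pos: [0.505, -0.0955, 0.2496]
tcp_rot: [0.089, 0.962, -0.024, 0.258]
ft_force: [-0.1, 0.1, 1.1]
width: 0.0648
gripper_force: 0.0
```

```bash
cat > tilt.py <<'E'
# check that the plate is tilted: edge strength along predicted tilted / flat outline bottom ends
from h import *; from plate import edge,line
import sys
np.set_printoptions(precision=1,suppress=True)
y=dict(enumerate([0,.1005,.0335,-.0335,-.1005]))[int(sys.argv[1])]
p=shot('wrist','k%s.png'%sys.argv[1]); g=cv2.cvtColor(p['color'],cv2.COLOR_RGB2GRAY).astype(np.float32)
for nm,f in (('tilt',lambda l:tw(tilted(l,y,-.002))),('flat',lambda l:tw(np.atleast_2d(l)+[0,y,.0315]))):
    ee=f([[.055,v,.013] for v in np.linspace(-.02,.02,15)]); q=proj(p,ee)
    sides=[proj(p,f([[u,sg*.026,.013] for u in np.linspace(.0,.05,12)])) for sg in(1,-1)]
    e=edge(g,q,(0,1),10); print(nm,'end dv',(e-q)[:,1].mean(),(e-q)[:,1].std(),[( (edge(g,z,(1,0),8)-z)[:,0].mean().round(1),(edge(g,z,(1,0),8)-z)[:,0].std().round(1)) for z in sides])
E
python3 tilt.py 2; python3 grasp.py 2
```

```text
tilt end dv 4.783333333333333 1.091125820222194 [(np.float64(0.1), np.float64(0.3)), (np.float64(-0.6), np.float64(0.3))]
flat end dv 0.8833333333333333 4.358771488491785 [(np.float64(3.0), np.float64(1.6)), (np.float64(-3.5), np.float64(1.6))]
tip [ 0.616 -0.116  0.051] T [ 0.533 -0.101  0.198] A [ 0.503 -0.095  0.25 ] now [ 0.505 -0.096  0.25 ]
to A units [-0.065  0.014  0.007] rot [-0.002  0.007  0.018]
A->T [ 0.983 -0.181 -1.732] now->T [ 0.918 -0.167 -1.725]
```

Call:
drive_tool(
  motion="0.2 -0.036 -0.345 0 0 0;0.2 -0.036 -0.345 0 0 0;0.2 -0.036 -0.345 0 0 0;0.2 -0.036 -0.345 0 0 0;0.06 -0.012 -0.172 0 0 0;0.06 -0.012 -0.172 0 0 0;0 0 0 0 0 0;0 0 0 0 0 0",
)

```text
time_s: 25.9
tool_pos: [0.531, -0.1002, 0.1968]
tcp_rot: [0.089, 0.962, -0.024, 0.257]
ft_force: [0.5, 0.1, 0.3]
width: 0.0651
gripper_force: 0.0
```

Call:
drive_tool(
  motion="0 0 0 0 0 0;0 0 0 0 0 0;0 0 0 0 0 0;0 0 0 0 0 0;0 0 0 0 0 0;0 0 0 0 0 0;0 0 0.3 0 0 0;0 0 0.5 0 0 0;0 0 0.8 0 0 0;0 0 0.8 0 0 0;0 0 0.8 0 0 0;0 0 0.8 0 0 0;0 0 0 0 0 0;0 0 0 0 0 0",
  fingers=0,
  force=100,
)

```text
time_s: 27.3
tool_pos: [0.5306, -0.1001, 0.3163]
tcp_rot: [0.089, 0.962, -0.024, 0.257]
ft_force: [0.1, 0.3, -5.2]
width: 0.0489
gripper_force: 105.0
```

```bash
python3 place.py .036 .175
```

```text
T [0.568 0.226 0.345] now [ 0.531 -0.1    0.316] w 0.04892667847866253 [ 0.148  0.309 -5.216] [-0.187  0.19  -0.392  0.467  0.002 -0.002]
units [ 1.259 10.888  0.941] rot [-1.728  3.602  8.818]
```

Call:
drive_tool(
  motion="0 0 0.19 0.137 0.737 0;0 0 0.19 0.137 0.737 0;0 0 0.19 0.137 0.737 0;0 0 0.19 0.137 0.737 0;0 0 0.19 0.137 0.737 0;0.1 0.907 0 0 0 0.752;0.1 0.907 0 0 0 0.752;0.1 0.907 0 0 0 0.752;0.1 0.907 0 0 0 0.752;0.1 0.907 0 0 0 0.752;0.1 0.907 0 0 0 0.752;0.1 0.907 0 0 0 0.752;0.1 0.907 0 0 0 0.752;0.1 0.907 0 0 0 0.752;0.1 0.907 0 0 0 0.752;0.1 0.907 0 0 0 0.752;0.1 0.907 0 0 0 0.752;0 0 0 0 0 0;0 0 0 0 0 0;0 0 0 0 0 0",
)

```text
time_s: 29.3
tool_pos: [0.5669, 0.2256, 0.3436]
tcp_rot: [-0.512, 0.859, 0.0, -0.002]
ft_force: [0.2, 0.1, -3.8]
width: 0.049
gripper_force: 104.9
```

```bash
python3 plate.py p4.png
```

```text
corners [209.54  80.47 348.25  80.25 225.51 325.5  333.71 325.5 ] err 0.12494218558896364
plate centre press-local mm [0.88 0.67] z 178.60341026628885 yaw rel -0.03413425148739604 x-axis z 0.1501090493549831 y-axis z 0.24674085931610568
stud tips pred [278.33 241.12 305.   121.33 250.57 121.5 ]
holes [279.46 291.23 317.16 132.1  240.89 132.26]
MOVE units dx dy [ 0.01 -0.04] wz 0.004266781435924505 bottom z 172.10341026628885 tcp [0.57 0.23 0.34] w 0.04913967064910043 fz -3.5551233376103153
```

Call:
drive_tool(
  motion="0.006 -0.036 -0.4 0 0 0;0 0 -0.4 0 0 0;0 0 -0.3 0 0 0;0 0 -0.3 0 0 0;0 0 -0.3 0 0 0;0 0 -0.3 0 0 0;0 0 -0.3 0 0 0;0 0 -0.3 0 0 0;0 0 -0.2 0 0 0;0 0 -0.1 0 0 0;0 0 0 0 0 0;0 0 0 0 0 0",
)

```text
time_s: 30.55
tool_pos: [0.5673, 0.2252, 0.2586]
tcp_rot: [-0.512, 0.859, -0.0, 0.0]
ft_force: [-0.0, -0.9, -4.3]
width: 0.0494
gripper_force: 104.9
```

```bash
python3 plate.py p5.png
```

```text
corners [209.66  79.69 348.02  79.5  225.98 325.5  333.55 325.5 ] err 0.3849389675505961
plate centre press-local mm [ 1.02 -0.26] z 93.41322247007854 yaw rel 0.07140092848562342 x-axis z 0.6229123314937421 y-axis z 0.1758757234418779
stud tips pred [280.18 335.19 329.83 137.97 229.98 138.15]
holes [279.56 290.92 317.11 131.34 240.93 131.56]
MOVE units dx dy [-0.02 -0.03] wz -0.008925116060702927 bottom z 86.91322247007854 tcp [0.57 0.23 0.26] w 0.04948562954147228 fz -4.239797858612679
```

Call:
drive_tool(
  motion="0 0 -0.07 0 0 0;0 0 0 0 0 0;0 0 0 0 0 0;0 0 0 0 0 0;0 0 0 0 0 0;0 0 0.3 0 0 0;0 0 0.6 0 0 0;0 0 0.7 0 0 0;0 0 0.7 0 0 0;0 0 0.67 0 0 0;0 0 0 0 0 0;0 0 0 0 0 0",
  fingers=0.76,
)

```text
time_s: 31.8
tool_pos: [0.5674, 0.2252, 0.3459]
tcp_rot: [-0.512, 0.859, -0.0, 0.001]
ft_force: [-0.3, -0.7, 0.0]
width: 0.0648
gripper_force: 0.0
```

```bash
python3 chk.py; python3 -c "
from h import *
print(robot.sense()['tool_pos'])"
```

```text
wrist [281.7 170.2] 0.88 press mm [3.3 1.2] tray mm [-90.8 338. ]
top [204.1 233.3] 0.79 press mm [-3.2  1.1] tray mm [-96.4 331.1]
top [395.9 226.9] 0.74 press mm [-366.7 -215.1] tray mm [  1.8 -98.1]
top [367.4 223.3] 0.55 press mm [-307.6 -191.6] tray mm [ -2.6 -32.1]
scene [340.  213.7] 0.74 press mm [-268.1 -111.7] tray mm [-11.6 -25.5]
scene [259.6 249.1] 0.72 press mm [ 3.5 -0.9] tray mm [-35.6 290.6]
scene [259.5 246.7] 0.57 press mm [ -0.2 -12.3] tray mm [-25.  283.1]
scene [355.2 209.4] 0.55 press mm [-322.8 -122.2] tray mm [-19.  -85.2]
[0.5670584  0.22510127 0.34418519]
```

Call:
drive_tool(
  motion="-0.077 -0.939 0 0 0 -0.644;-0.077 -0.939 0 0 0 -0.644;-0.077 -0.939 0 0 0 -0.644;-0.077 -0.939 0 0 0 -0.644;-0.077 -0.939 0 0 0 -0.644;-0.077 -0.939 0 0 0 -0.644;-0.077 -0.939 0 0 0 -0.644;-0.077 -0.939 0 0 0 -0.644;-0.077 -0.939 0 0 0 -0.644;-0.077 -0.939 0 0 0 -0.644;-0.077 -0.939 0 0 0 -0.644;-0.077 -0.939 0 0 0 -0.644;-0.077 -0.939 0 0 0 -0.644;-0.077 -0.939 0 0 0 -0.644;0 0 -0.8 0 0 0;0 0 -0.9 0 0 0;0 0 -0.8 0 0 0;0 0 0 0 0 0;0 0 0 0 0 0;0 0 0 0 0 0",
  fingers=0,
)

```text
time_s: 34.1
tool_pos: [0.5356, -0.1693, 0.2717]
tcp_rot: [0.092, 0.996, -0.0, 0.001]
ft_force: [-0.3, -0.2, 0.9]
width: 0.0002
gripper_force: 0.0
```

```bash
python3 dip.py 3
```

```text
[ 0.535 -0.169  0.203] [ 0.536 -0.169  0.272] 0.00019978819873699922 units [-0.023  0.009 -2.291]
```

Call:
drive_tool(
  motion="0 0 -0.5 0 0 0;0 0 -0.5 0 0 0;0 0 -0.5 0 0 0;0 0 -0.13 0 0 0;0 0 -0.13 0 0 0;0 0 -0.13 0 0 0;0 0 -0.13 0 0 0;0 0 -0.13 0 0 0;0 0 -0.14 0 0 0;0 0 0 0 0 0;0 0 0 0 0 0;0 0 0 0 0 0",
)

```text
time_s: 35.3
tool_pos: [0.5351, -0.1692, 0.2016]
tcp_rot: [0.092, 0.996, -0.0, 0.0]
ft_force: [0.2, -0.3, -0.4]
width: 0.0
gripper_force: 0.0
```

Call:
drive_tool(
  motion="0 0 0.5 0 0 0;0 0 0.8 0 0 0;0 0 0.8 0 0 0;-0.3 0.053 -0.107 -0.137 -0.737 0;-0.3 0.053 -0.107 -0.137 -0.737 0;-0.3 0.053 -0.107 -0.137 -0.737 0;-0.3 0.053 -0.107 -0.137 -0.737 0;-0.3 0.053 -0.107 -0.137 -0.737 0;0 0 0 0 0 0;0 0 0 0 0 0;0 0 0 0 0 0",
  fingers=0.76,
)

```text
time_s: 36.4
tool_pos: [0.4914, -0.1617, 0.2497]
tcp_rot: [0.089, 0.962, -0.024, 0.258]
ft_force: [-0.1, -1.3, -0.8]
width: 0.0646
gripper_force: 0.0
```

```bash
python3 tilt.py 3; python3 grasp.py 3
```

```text
tilt end dv 4.5 0.0 [(np.float64(0.2), np.float64(0.2)), (np.float64(-0.5), np.float64(0.2))]
flat end dv 0.6833333333333333 5.757217692215186 [(np.float64(3.1), np.float64(1.6)), (np.float64(-3.3), np.float64(1.5))]
tip [ 0.604 -0.182  0.051] T [ 0.521 -0.166  0.198] A [ 0.491 -0.161  0.25 ] now [ 0.492 -0.162  0.25 ]
to A units [-0.017  0.025  0.006] rot [0.004 0.006 0.01 ]
A->T [ 0.983 -0.181 -1.732] now->T [ 0.967 -0.156 -1.726]
```

Call:
drive_tool(
  motion="0.2 -0.03 -0.345 0 0 0;0.2 -0.03 -0.345 0 0 0;0.2 -0.03 -0.345 0 0 0;0.2 -0.03 -0.345 0 0 0;0.1 -0.018 -0.172 0 0 0;0.1 -0.018 -0.172 0 0 0;0 0 0 0 0 0;0 0 0 0 0 0",
)

```text
time_s: 37.25
tool_pos: [0.5199, -0.1659, 0.1968]
tcp_rot: [0.089, 0.962, -0.024, 0.258]
ft_force: [1.2, -1.0, 1.0]
width: 0.0649
gripper_force: 0.0
```

Call:
drive_tool(
  motion="0 0 0 0 0 0;0 0 0 0 0 0;0 0 0 0 0 0;0 0 0 0 0 0;0 0 0 0 0 0;0 0 0 0 0 0;0 0 0.3 0 0 0;0 0 0.5 0 0 0;0 0 0.8 0 0 0;0 0 0.8 0 0 0;0 0 0.8 0 0 0;0 0 0.8 0 0 0;0 0 0 0 0 0;0 0 0 0 0 0",
  fingers=0,
  force=100,
)

```text
time_s: 38.65
tool_pos: [0.5195, -0.1657, 0.3163]
tcp_rot: [0.089, 0.962, -0.024, 0.257]
ft_force: [-1.3, 0.8, -5.2]
width: 0.0493
gripper_force: 105.0
```

```bash
python3 place.py .036 .175
```

```text
T [0.568 0.226 0.345] now [ 0.519 -0.166  0.316] w 0.049252984113236115 [-1.323  0.794 -5.182] [-0.326  0.201 -0.377  0.475  0.071 -0.123]
units [ 1.629 13.075  0.941] rot [-1.726  3.603  8.811]
```

Call:
drive_tool(
  motion="0 0 0.2 0.137 0.737 0;0 0 0.2 0.137 0.737 0;0 0 0.2 0.137 0.737 0;0 0 0.2 0.137 0.737 0;0 0 0.2 0.137 0.737 0;0.115 0.934 0 0 0 0.645;0.115 0.934 0 0 0 0.645;0.115 0.934 0 0 0 0.645;0.115 0.934 0 0 0 0.645;0.115 0.934 0 0 0 0.645;0.115 0.934 0 0 0 0.645;0.115 0.934 0 0 0 0.645;0.115 0.934 0 0 0 0.645;0.115 0.934 0 0 0 0.645;0.115 0.934 0 0 0 0.645;0.115 0.934 0 0 0 0.645;0.115 0.934 0 0 0 0.645;0.115 0.934 0 0 0 0.645;0.115 0.934 0 0 0 0.645",
)

```text
time_s: 40.55
tool_pos: [0.568, 0.2275, 0.3438]
tcp_rot: [-0.515, 0.857, 0.0, -0.002]
ft_force: [1.0, 0.0, -4.1]
width: 0.0489
gripper_force: 105.0
```

Call:
drive_tool(
  motion="0 0 0 0 0 0;0 0 0 0 0 0;0 0 0 0 0 0",
)

```text
time_s: 40.85
tool_pos: [0.568, 0.2258, 0.3451]
tcp_rot: [-0.512, 0.859, 0.0, -0.002]
ft_force: [-0.8, 0.6, -4.2]
width: 0.0487
gripper_force: 105.0
```

```bash
python3 plate.py p6.png
```

```text
corners [208.74  77.96 348.17  77.4  225.59 324.5  333.92 324.5 ] err 0.09516822758862986
plate centre press-local mm [ 0.68 -0.33] z 180.43118430110357 yaw rel 0.2146827684547595 x-axis z 0.1485472821364599 y-axis z 0.4084129411924246
stud tips pred [279.73 239.14 306.69 119.92 252.61 119.97]
holes [279.49 290.01 317.01 129.76 240.35 130.08]
MOVE units dx dy [-0.02 -0.01] wz -0.026835346056844938 bottom z 173.93118430110357 tcp [0.57 0.23 0.35] w 0.04936150094720018 fz -4.6540678781080995
```

Call:
drive_tool(
  motion="-0.02 -0.01 -0.4 0 0 -0.027;0 0 -0.3 0 0 0;0 0 -0.3 0 0 0;0 0 -0.3 0 0 0;0 0 -0.3 0 0 0;0 0 -0.3 0 0 0;0 0 -0.3 0 0 0;0 0 -0.2 0 0 0;0 0 -0.1 0 0 0;0 0 0 0 0 0;0 0 0 0 0 0",
)

```text
time_s: 42.0
tool_pos: [0.5677, 0.226, 0.272]
tcp_rot: [-0.511, 0.859, -0.0, -0.0]
ft_force: [-0.5, -0.4, -4.4]
width: 0.0489
gripper_force: 105.0
```

```bash
python3 plate.py p7.png
```

```text
corners [208.68  77.07 348.22  76.51 225.72 324.5  333.92 324.5 ] err 0.30714907060107066
plate centre press-local mm [ 0.9  -0.14] z 107.50590674907005 yaw rel 0.06289179435640932 x-axis z 0.4444204407586373 y-axis z 0.3104041580214959
stud tips pred [279.83 310.77 323.35 130.87 234.92 131.2 ]
holes [279.53 289.8  317.07 129.01 240.31 129.35]
MOVE units dx dy [-0.02 -0.02] wz -0.007861474294551165 bottom z 101.00590674907005 tcp [0.57 0.23 0.27] w 0.049180816521472104 fz -3.7853918092070176
```

Call:
drive_tool(
  motion="0 0 -0.11 0 0 0;0 0 0 0 0 0",
)

```text
time_s: 42.25
tool_pos: [0.5677, 0.2259, 0.269]
tcp_rot: [-0.511, 0.859, -0.0, 0.0]
ft_force: [-0.6, -1.8, -2.3]
width: 0.0487
gripper_force: 105.1
```

Call:
drive_tool(
  motion="0 0 0 0 0 0;0 0 0 0 0 0;0 0 0 0 0 0;0 0 0 0 0 0;0 0 0.3 0 0 0;0 0 0.6 0 0 0;0 0 0.7 0 0 0;0 0 0.6 0 0 0;0 0 0.35 0 0 0;0 0 0 0 0 0;0 0 0 0 0 0",
  fingers=0.76,
)

```text
time_s: 43.35
tool_pos: [0.5675, 0.226, 0.3449]
tcp_rot: [-0.511, 0.859, 0.0, -0.0]
ft_force: [-0.4, 0.8, -0.6]
width: 0.0649
gripper_force: 0.0
```

```bash
python3 chk.py; python3 -c "
from h import *
print(robot.sense()['tool_pos'])"
```

```text
wrist [278.7 171. ] 0.88 press mm [ 4.1 -0.5] tray mm [-88.7 338.2]
top [395.7 229.9] 0.71 press mm [-369.4 -209. ] tray mm [ -5.1 -98.9]
top [202.6 231. ] 0.66 press mm [ 2.1 -1.7] tray mm [-91.9 335.5]
scene [355.3 207.1] 0.68 press mm [-332.2 -137.2] tray mm [ -6.6 -99.9]
scene [259.2 248.1] 0.65 press mm [ 2.7 -5.9] tray mm [-30.6 288.2]
scene [260.7 248.3] 0.63 press mm [-0.1 -3.6] tray mm [-34. 286.]
scene [261.6 241.3] 0.59 press mm [-13.8 -36.8] tray mm [ -4.3 260.9]
[0.56749589 0.22597818 0.34413887]
```

Call:
drive_tool(
  motion="-0.094 -0.96 0 0 0 -0.564;-0.094 -0.96 0 0 0 -0.564;-0.094 -0.96 0 0 0 -0.564;-0.094 -0.96 0 0 0 -0.564;-0.094 -0.96 0 0 0 -0.564;-0.094 -0.96 0 0 0 -0.564;-0.094 -0.96 0 0 0 -0.564;-0.094 -0.96 0 0 0 -0.564;-0.094 -0.96 0 0 0 -0.564;-0.094 -0.96 0 0 0 -0.564;-0.094 -0.96 0 0 0 -0.564;-0.094 -0.96 0 0 0 -0.564;-0.094 -0.96 0 0 0 -0.564;-0.094 -0.96 0 0 0 -0.564;-0.094 -0.96 0 0 0 -0.564;-0.094 -0.96 0 0 0 -0.564;0 0 -0.8 0 0 0;0 0 -0.9 0 0 0;0 0 -0.8 0 0 0;0 0 0 0 0 0",
  fingers=0,
)

```text
time_s: 45.65
tool_pos: [0.5208, -0.2342, 0.2661]
tcp_rot: [0.093, 0.996, 0.001, -0.004]
ft_force: [-0.8, -0.0, -0.3]
width: 0.0004
gripper_force: 0.0
```

Call:
drive_tool(
  motion="0 0 0 0 0 0;0 0 0 0 0 0",
)

```text
time_s: 45.85
tool_pos: [0.5232, -0.2349, 0.2715]
tcp_rot: [0.093, 0.996, -0.0, 0.001]
ft_force: [0.4, 1.1, 0.2]
width: -0.0003
gripper_force: 0.0
```

```bash
python3 dip.py 4
```

```text
[ 0.523 -0.235  0.203] [ 0.523 -0.235  0.272] -0.00034772956117124073 units [-0.013 -0.    -2.285]
```

Call:
drive_tool(
  motion="0 0 -0.5 0 0 0;0 0 -0.5 0 0 0;0 0 -0.5 0 0 0;0 0 -0.13 0 0 0;0 0 -0.13 0 0 0;0 0 -0.13 0 0 0;0 0 -0.13 0 0 0;0 0 -0.13 0 0 0;0 0 -0.14 0 0 0;0 0 0 0 0 0;0 0 0 0 0 0;0 0 0 0 0 0",
)

```text
time_s: 47.05
tool_pos: [0.5227, -0.2348, 0.2014]
tcp_rot: [0.093, 0.996, -0.0, 0.0]
ft_force: [-0.0, -0.4, -0.4]
width: -0.0002
gripper_force: 0.0
```

Call:
drive_tool(
  motion="0 0 0.5 0 0 0;0 0 0.8 0 0 0;0 0 0.8 0 0 0;-0.3 0.053 -0.107 -0.137 -0.737 0;-0.3 0.053 -0.107 -0.137 -0.737 0;-0.3 0.053 -0.107 -0.137 -0.737 0;-0.3 0.053 -0.107 -0.137 -0.737 0;-0.3 0.053 -0.107 -0.137 -0.737 0;0 0 0 0 0 0;0 0 0 0 0 0;0 0 0 0 0 0",
  fingers=0.76,
)

```text
time_s: 48.15
tool_pos: [0.4789, -0.2274, 0.2494]
tcp_rot: [0.09, 0.962, -0.024, 0.258]
ft_force: [0.4, -0.2, -0.8]
width: 0.0651
gripper_force: 0.0
```

```bash
python3 tilt.py 4; python3 grasp.py 4
```

```text
tilt end dv 4.333333333333333 0.19720265943665388 [(np.float64(0.2), np.float64(0.2)), (np.float64(-0.5), np.float64(0.1))]
flat end dv 0.5166666666666667 5.731104217823608 [(np.float64(3.0), np.float64(1.6)), (np.float64(-3.4), np.float64(1.5))]
tip [ 0.592 -0.248  0.051] T [ 0.508 -0.232  0.198] A [ 0.479 -0.227  0.25 ] now [ 0.479 -0.227  0.249]
to A units [-0.004  0.018  0.016] rot [-0.005  0.006  0.027]
A->T [ 0.983 -0.181 -1.732] now->T [ 0.979 -0.163 -1.716]
```

Call:
drive_tool(
  motion="0.2 -0.03 -0.345 0 0 0;0.2 -0.03 -0.345 0 0 0;0.2 -0.03 -0.345 0 0 0;0.2 -0.03 -0.345 0 0 0;0.1 -0.02 -0.17 0 0 0;0.1 -0.02 -0.17 0 0 0;0 0 0 0 0 0;0 0 0 0 0 0",
)

```text
time_s: 49.0
tool_pos: [0.5076, -0.2316, 0.1967]
tcp_rot: [0.09, 0.962, -0.023, 0.258]
ft_force: [0.6, 0.6, -0.0]
width: 0.0646
gripper_force: 0.0
```

Call:
drive_tool(
  motion="0 0 0 0 0 0;0 0 0 0 0 0;0 0 0 0 0 0;0 0 0 0 0 0;0 0 0 0 0 0;0 0 0 0 0 0;0 0 0.3 0 0 0;0 0 0.5 0 0 0;0 0 0.8 0 0 0;0 0 0.8 0 0 0;0 0 0.8 0 0 0;0 0 0.8 0 0 0;0 0 0 0 0 0;0 0 0 0 0 0",
  fingers=0,
  force=100,
)

```text
time_s: 50.4
tool_pos: [0.5071, -0.2314, 0.3161]
tcp_rot: [0.09, 0.962, -0.023, 0.257]
ft_force: [-0.2, 0.6, -5.0]
width: 0.0493
gripper_force: 105.2
```

```bash
python3 place.py .036 .175; python3 chk.py
```

```text
T [0.568 0.226 0.345] now [ 0.507 -0.231  0.316] w 0.0492848873017982 [-0.165  0.643 -4.956] [-0.46   0.227 -0.34   0.497  0.136 -0.238]
units [ 2.043 15.262  0.948] rot [-1.732  3.6    8.832]
wrist [276.8 212.8] 0.75 press mm [-354.3 -300.6] tray mm [ 126.  -102.7]
top [204.9 233.6] 0.97 press mm [-5.1  0.9] tray mm [-96.7 329.2]
top [413.8 233.2] 0.61 press mm [-408.  -221.9] tray mm [  -4.6 -141.3]
scene [260.6 240.8] 0.82 press mm [-12.5 -40.3] tray mm [ -0.3 261.1]
scene [354.9 173.1] 0.82 press mm [-503.1 -423.1] tray mm [ 230.8 -370.4]
scene [259.8 245.7] 0.79 press mm [ -2.4 -16.8] tray mm [-21.1 279.2]
scene [259.9 251.1] 0.47 press mm [6.  8.6] tray mm [-44.6 296.4]
```

Call:
drive_tool(
  motion="0 0 0.2 0.137 0.737 0;0 0 0.2 0.137 0.737 0;0 0 0.2 0.137 0.737 0;0 0 0.2 0.137 0.737 0;0 0 0.2 0.137 0.737 0;0.128 0.954 0 0 0 0.564;0.128 0.954 0 0 0 0.564;0.128 0.954 0 0 0 0.564;0.128 0.954 0 0 0 0.564;0.128 0.954 0 0 0 0.564;0.128 0.954 0 0 0 0.564;0.128 0.954 0 0 0 0.564;0.128 0.954 0 0 0 0.564;0.128 0.954 0 0 0 0.564;0.128 0.954 0 0 0 0.564",
)

```text
time_s: 52.2
tool_pos: [0.5465, 0.0559, 0.3463]
tcp_rot: [-0.297, 0.955, 0.0, 0.001]
ft_force: [0.5, -0.3, -5.6]
width: 0.0491
gripper_force: 105.1
```

Call:
drive_tool(
  motion="0.128 0.954 0 0 0 0.564;0.128 0.954 0 0 0 0.564;0.128 0.954 0 0 0 0.564;0.128 0.954 0 0 0 0.564;0.128 0.954 0 0 0 0.564;0.128 0.954 0 0 0 0.564;0 0 0 0 0 0;0 0 0 0 0 0;0 0 0 0 0 0",
)

```text
time_s: 53.1
tool_pos: [0.5691, 0.2259, 0.3462]
tcp_rot: [-0.511, 0.86, -0.0, -0.0]
ft_force: [-0.6, -0.3, -3.6]
width: 0.0489
gripper_force: 105.1
```

```bash
python3 plate.py p8.png
```

```text
corners [207.96  79.8  347.23  78.34 225.93 325.1  334.03 324.24] err 0.08372267736201877
plate centre press-local mm [ 2.06 -1.49] z 181.24449457528794 yaw rel 0.24583211870984464 x-axis z 0.02510066063600356 y-axis z -0.028731334945535147
stud tips pred [281.7  236.9  308.35 117.8  254.45 118.05]
holes [279.65 290.44 316.33 130.8  239.81 131.49]
MOVE units dx dy [-0.08 -0.04] wz -0.03072901483873058 bottom z 174.74449457528794 tcp [0.57 0.23 0.35] w 0.04921910049187937 fz -4.835790385062079
```

Call:
drive_tool(
  motion="-0.08 -0.05 -0.3 0 0 -0.03;0 0 -0.3 0 0 0;0 0 -0.3 0 0 0;0 0 -0.3 0 0 0;0 0 -0.3 0 0 0;0 0 -0.3 0 0 0;0 0 -0.2 0 0 0;0 0 -0.1 0 0 0;0 0 0 0 0 0;0 0 0 0 0 0",
)

```text
time_s: 54.15
tool_pos: [0.5667, 0.2249, 0.284]
tcp_rot: [-0.509, 0.86, -0.0, 0.0]
ft_force: [-0.7, -0.2, -4.0]
width: 0.0492
gripper_force: 105.2
```

```bash
python3 plate.py p9.png
```

```text
corners [208.06  79.7  347.21  78.29 225.81 324.55 334.12 324.5 ] err 0.1522550053784073
plate centre press-local mm [0.29 0.12] z 118.9981194712928 yaw rel 0.04886145215953301 x-axis z 0.13263972267207652 y-axis z 0.5522037559267571
stud tips pred [279.31 296.57 317.75 131.34 237.88 131.96]
holes [279.52 290.3  316.24 130.72 239.78 131.32]
MOVE units dx dy [-0.   -0.01] wz -0.006107681519941626 bottom z 112.4981194712928 tcp [0.57 0.22 0.28] w 0.04933557206638817 fz -3.8640426513252266
```

Aligned. I'll lower the last 3 mm, release, rise, and check the stack height.

Call:
drive_tool(
  motion="0 0 -0.09 0 0 0;0 0 0 0 0 0",
)

```text
time_s: 54.4
tool_pos: [0.567, 0.225, 0.2821]
tcp_rot: [-0.509, 0.86, -0.0, 0.001]
ft_force: [0.8, 1.3, 0.2]
width: 0.0492
gripper_force: 105.4
```

Call:
drive_tool(
  motion="0 0 0 0 0 0;0 0 0 0 0 0;0 0 0 0 0 0;0 0 0 0 0 0;0 0 0.3 0 0 0;0 0 0.6 0 0 0;0 0 0.6 0 0 0;0 0 0.6 0 0 0;0 0 0.6 0 0 0;0 0 0.6 0 0 0;0 0 0.3 0 0 0;0 0 0 0 0 0;0 0 0 0 0 0",
  fingers=0.76,
)

```text
time_s: 55.7
tool_pos: [0.5665, 0.2248, 0.3886]
tcp_rot: [-0.509, 0.861, 0.0, -0.0]
ft_force: [-0.4, 0.5, -0.6]
width: 0.065
gripper_force: 0.0
```

Run:
```python
from h import *; from plate import measure
np.set_printoptions(precision=1,suppress=True)
p=shot('wrist','w9.png'); s=robot.sense(); print(s['tool_pos'])
z=.122
G=[proj(p,pw([a,b,z]))[0] for a,b in ((-.055,-.026),(-.055,.026),(.055,-.026),(.055,.026))]
G.sort(key=lambda q:(q[1]>np.mean([g[1] for g in G]),q[0])); print(np.ravel(G))
C,Rw,t,_,_,e=measure(p,G); print(C.ravel(),e,PR.T@(t[:2]-PT)*1000,t[2]*1000,np.degrees(np.arcsin(Rw[2,:2])))
q=shot('scene'); a=q['color'][180:300,215:335,::-1]; b=p['color'][100:420,130:430,::-1]
cv2.imwrite('pics/f1.png',np.hstack([cv2.resize(a,(440,440),interpolation=cv2.INTER_CUBIC),cv2.resize(b,(352,440))]))
```

```text
[0.6 0.2 0.4]
[240.3  88.9 246.7 235.5 311.8 235.  315.6  88.3]
[240.7 100.4 246.  223.6 312.4 213.7 315.1 105.7] 108.67287786806432 [-47.4   0.4] 357.24435369557534 [-77. -13.]
  return _methods._mean(a, axis=axis, dtype=dtype,
  ret = ret.dtype.type(ret / rcount)
```

View pics/f1.png

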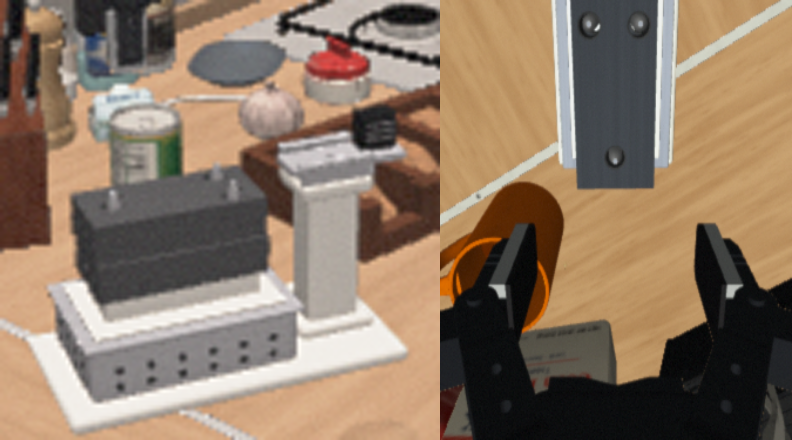

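The stack shows four plates flat on the studs (scene crop columns 75–270), with the catch fully back. Now I'll close the catch.

Call:
drive_tool(
  motion="-0.389 -0.723 0 0 0 0.01;-0.389 -0.723 0 0 0 0.01;-0.389 -0.723 0 0 0 0.01;-0.389 -0.723 0 0 0 0.01;-0.389 -0.723 0 0 0 0.01;-0.389 -0.723 0 0 0 0.01;-0.389 -0.723 0 0 0 0;0 0 0 0 0 0;0 0 0 0 0 0;0 0 0 0 0 0",
  fingers=0.5,
)

```text
time_s: 56.8
tool_pos: [0.4852, 0.0735, 0.3887]
tcp_rot: [-0.513, 0.858, 0.0, -0.0]
ft_force: [0.6, -0.3, 0.1]
width: 0.0423
gripper_force: 0.0
```

Call:
drive_tool(
  motion="0 0 -0.6 0 0 0;0 0 -0.6 0 0 0;0 0 -0.6 0 0 0;0 0 -0.4 0 0 0;0 0 -0.3 0 0 0;0 0 0 0 0 0;0 0 0 0 0 0;0 0 0 0 0 0",
)

```text
time_s: 57.6
tool_pos: [0.4853, 0.0731, 0.3149]
tcp_rot: [-0.513, 0.858, -0.0, 0.001]
ft_force: [0.4, 1.3, 0.1]
width: 0.0427
gripper_force: 0.0
```

Call:
drive_tool(
  motion="0 0 -0.1 0 0 0;0 0 0 0 0 0;0 0 0 0 0 0;0 0 0 0 0 0;0 0 0 0 0 0;0 0 0 0 0 0",
  fingers=0,
  force=40,
)

```text
time_s: 58.2
tool_pos: [0.4847, 0.0731, 0.3113]
tcp_rot: [-0.513, 0.858, 0.0, 0.0]
ft_force: [-3.2, 1.3, 4.8]
width: 0.0171
gripper_force: 40.0
```

Call:
drive_tool(
  motion="0.1 0.18 0 0 0 0;0.1 0.18 0 0 0 0;0.1 0.18 0 0 0 0;0.1 0.18 0 0 0 0;0.1 0.18 0 0 0 0;0.07 0.14 0 0 0 0;0 0 0 0 0 0;0 0 0 0 0 0;0 0 0 0 0 0",
)

```text
time_s: 59.1
tool_pos: [0.5012, 0.1035, 0.3113]
tcp_rot: [-0.513, 0.858, -0.001, -0.001]
ft_force: [-6.2, -1.5, 8.3]
width: 0.0168
gripper_force: 40.4
```

Call:
drive_tool(
  motion="0.03 0.06 0 0 0 0;0.02 0.04 0 0 0 0;0 0 0 0 0 0;0 0 0 0 0 0",
)

```text
time_s: 59.5
tool_pos: [0.5017, 0.1046, 0.3113]
tcp_rot: [-0.512, 0.859, -0.002, -0.004]
ft_force: [-10.1, -10.4, 11.7]
width: 0.0171
gripper_force: 41.0
```

Call:
drive_tool(
  motion="0 0 0 0 0 0;0 0 0 0 0 0;0 0 0 0 0 0;0 0 0.4 0 0 0;0 0 1 0 0 0;0 0 1 0 0 0;-0.5 -0.5 1 0 0 0;-1 -0.5 0.3 0 0 0;-1 -0.5 0 0 0 0;0 0 0 0 0 0;0 0 0 0 0 0",
  fingers=0.5,
)

```text
time_s: 60.6
tool_pos: [0.4284, 0.0622, 0.4231]
tcp_rot: [-0.513, 0.858, -0.0, 0.001]
ft_force: [0.6, -0.1, -1.0]
width: 0.0429
gripper_force: 0.0
```

Run:
```python
from h import *
np.set_printoptions(precision=1,suppress=True)
ps={n:shot(n) for n in ('top','scene','wrist')}
for n,p in ps.items():
    print(n,[(round(d['conf'],2),PR.T@(at(p,d['uv'],.1435)[:2]-PT)*1000) for d in viewer.tip_of(p,'catch_knob')])
for q in ('mug','tin','garlic'): print(q,[at(ps['top'],d['uv'],.04)*1000 for d in viewer.tip_of(ps['top'],q)[:1]])
a=ps['scene']['color'][180:300,215:335,::-1]; b=ps['top']['color'][140:270,160:300,::-1]
cv2.imwrite('pics/f2.png',np.hstack([cv2.resize(a,(400,400),interpolation=cv2.INTER_CUBIC),cv2.resize(b,(400,400),interpolation=cv2.INTER_CUBIC)]))
```

```text
top [(0.87, array([-110.1,    1.3]))]
scene [(0.7, array([-99.9,  -9.1])), (0.56, array([-252.4,   31.3])), (0.19, array([ 65.2, 220.1]))]
wrist [(0.74, array([-102.5,    0.5]))]
mug [array([715.3, 247. ,  40. ])]
tin [array([733.7,  18.7,  40. ])]
garlic [array([ 733.4, -132.4,   40. ])]
```

View pics/f2.png

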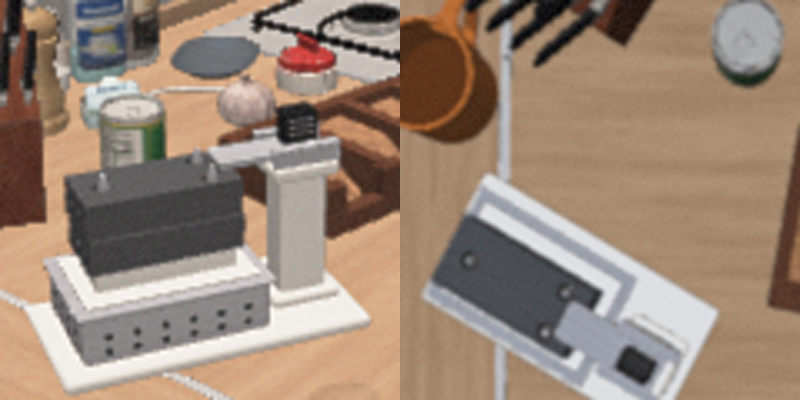

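The bolt reaches over the ends of the stacked plates, with the knob at its home stop, and the bystanders are unmoved.

```bash
python3 -c "
from h import *
print(robot.hand_in())"
```

```text
the job is handed in; nothing more can be done
None
```

I drew the catch back, stacked all four weights flat on the studs and slid the catch home over them, leaving the mug, tin and garlic in place; I handed the job in after about 61 s, but no verdict came back.

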